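# Spread the heaped gourds on the drying rack and cull the short one

## Robot

A 6-joint arm with a two-finger parallel gripper is mounted at the origin on the work surface; the furniture and walls round the work are solid. World frame = base frame: x ahead of the robot, y to its left, z up, the work surface at z = 0. Lengths are in m, angles in rad, forces in N, time in s.
With the tool pointing down it reaches from about 0.225 to 0.875 m from the base axis. Payload 3.4 kg.
Tool frame: the origin (TCP) lies at the very end of the fingers, on their centre line; the grasp point (between the pads) lies 19 mm behind it (grip_depth is the distance from the TCP to the grasp point, in m); x points along the fingers, z is the direction in which the jaws open and shut, and the axes are right-handed (so a half turn about x gives the same grasp; the last joint's range is limited). The gripper opens to 85 mm and grips with 20 to 120 N. Pads are 22 mm wide; open, the fingers measure 114 mm over their backs; the gripper's body (76 mm by 85 mm) begins 54 mm behind the grasp point. The pads swing forward as they close: fully open they stand 13 mm farther back than shut.
Start: joints at [-1.409, 0.276, 1.505, -0, 1.361, -0.121], TCP at [0.16, -0.552, 0.231] pointing down, gripper open.
Joint ranges: [-2.89, 2.89], [-0.75, 2.08], [0.22, 2.7], [-1.18, 4.32], [0.11, 2.71], [-2.7, 2.7]. Speed limits (rad/s): [2.57, 2.57, 3.14, 3.14, 3.14, 3.14].

## Interface

Orientations are given as a unit quaternion [w, x, y, z].
In Python, from rig import get_state, get_image, sign_off, grip_depth gives the robot as it stands. The module is installed in compiled form; this text tells all that it offers.
- The arm moves only by the tool arm_command, never from a script. Its argument "series" is a list of rows, each an object with "dp": the shift along the tool's x, y, z scaled (see below), a list of three; "angular": the turn, a rotation vector about the tool's x, y, z scaled (see below), a list of three; "gripper": the finger opening in mm, from 0 to 85.4. A call has exactly 8 rows; each row shifts and turns the pose as measured when the row begins, along the tool's axes as they then stand; what a row does not reach is not made up. The controller multiplies each number of a shift by 0.12 m and each number of a turn by 90 degrees. A row lasts 1/8 s, in which the tool goes at most 62.5 mm and 10.7 degrees, less where a joint would pass 70% of its speed; a pose out of reach is approached as far as the arm can. A call with a number of a shift or a turn outside -1 to 1 is refused whole. A call with a gripper value outside its range is refused whole. The fingers move at their own pace and stop on an object; "grip_force" is the grip in N (left out, the last holds). Time passes only in rows, so rows that do not move let the fingers close, or fill a call up. It gives the time, the measured TCP pose, the force and the opening at its end, in the units of the state.
- get_state(): the state, without advancing time (a new reading comes with each control period).
- get_image(name): name is "side" or "top" or "wrist"; returns a dict with "image" (400x640x3 uint8, blue, green, red), "depth" (400x640 float32, m along the optical axis (not along the pixel's ray), 0 where there is no reading), "mtx" (3x3 intrinsics, pixels), "view" (4x4, takes a point from world to camera coordinates); the wrist camera has in their place "mount" (4x4, takes a point from camera to tool coordinates, whose origin is the TCP and whose axes are the tool frame's). Camera axes: x right, y up, looking along -z (the intrinsics and any distortion apply to the point x, -y, -z); pixel columns grow to the right and rows downward; lengths in m; the calibration is good to about 2 mm. A picture is of the moment at which its call begins: read the wrist's pose just before it.
- sign_off(): hands the job in, once; it reports no verdict.
The state is a dict: "clock": time; "qpos": joint angles; "qd": joint speeds; "effort": joint torques, N m; "position": TCP position; "ee_rot": TCP orientation; "contact_force": force on the tool from outside, world axes, zero at the start; "moment": the same for the moment, N m; "width": finger opening in m.
Only numpy, scipy, OpenCV 4.12 (cv2) and the standard library are available. Lean on these libraries where they do the work, as an engineer would, in place of code of your own. Each camera call takes 0.05 s, during which the arm holds its last target. There are 200 camera calls.

## Task

The gourds have been heaped up under the upper shelf of the wire drying rack: spread the three full-length ones into one even layer across the lower shelf, lying front to back side by side, wholly on the shelf, with about two fingers' width of clear air or more between neighbours. Lay the one that is clearly shorter flat in the small scrap tray right next to the rack instead. Do not drop or throw any gourd, and do not disturb the other things on the table.

Things in the scene. Friction and masses are not known exactly. Their poses are not given: they have to be found in the camera images.
- gourd_a: whole bitter gourd, 214 mm long, about 48 mm thick at the middle, tapering to both ends, one of the three full-length gourds; starts on top of the heap; 0.11 kg. Origin on its underside near the middle, as built; its own y axis runs along its length
- gourd_b: whole bitter gourd, 204 mm long, about 47 mm thick at the middle, tapering to both ends, one of the three full-length gourds; starts in the bottom row of the heap; 0.11 kg. Origin on its underside near the middle, as built; its own y axis runs along its length
- gourd_c: whole bitter gourd, 199 mm long, about 45 mm thick at the middle, tapering to both ends, one of the three full-length gourds; starts in the bottom row of the heap; 0.11 kg. Origin on its underside near the middle, as built; its own y axis runs along its length
- short_gourd: whole bitter gourd, 174 mm long, about 44 mm thick at the middle, tapering to both ends, the short one, visibly shorter than the others (174 against 199 to 214 mm); starts somewhere in the bottom row of the heap; 0.11 kg. Origin on its underside near the middle, as built; its own y axis runs along its length
- gourd_a_mid (a point): centre of the thickest part of gourd_a, on its lengthwise axis (the point to grip across); y axis along the gourd
- gourd_b_mid (a point): centre of the thickest part of gourd_b, on its lengthwise axis (the point to grip across); y axis along the gourd
- gourd_c_mid (a point): centre of the thickest part of gourd_c, on its lengthwise axis (the point to grip across); y axis along the gourd
- short_gourd_mid (a point): centre of the thickest part of short_gourd, on its lengthwise axis (the point to grip across); y axis along the gourd
- rack: fixed two-tier wire drying rack; origin on the table under its middle, x from its open front (which faces the scrap tray, to the right of the robot) to the back (left), y across. The heap starts on its lower tier, gourds lying front to back, middles just under the upper tier's edge: three side by side a finger apart, 60 mm apart centre to centre, one on top
- rack_floor (a point): centre of the lower tier at the height of its bar tops, 45 mm above the table; axes as the rack's. The tier is 290 mm deep (x) and 310 mm wide (y); floor bars 5 mm thick run front to back, one at y = 0 and one every 30 mm to +-120 mm; the wire rim round it rises 21 mm above the bars
- rack_edge (a point): middle of the front edge of the upper tier, which covers only the back half of the lower one (x = 0 to 145 mm): underside 176 mm, top 184 mm above the lower bar tops; a pouch on it rises 40 mm more. Its posts and braces stand at y = +-155 mm, x 70 to 145 mm
- tray: fixed shallow steel scrap tray lying on the table next to the rack, before its open front (-y), 259 mm along its own x and 369 mm along its own y, rim 24 mm high. Origin at the centre of its underside; floor 4 to 7 mm above that; flat floor x -90 to 90 mm, y -142 to 142 mm. Its length points away from the robot
- peeler: bystander: peeler with a yellow handle lying on the table, 170 mm long, 18 mm high; origin at the centre of its underside
- marker: bystander: black marker pen lying on the table in front of the rack, 136 mm long, 18 mm thick; origin at the centre of its underside

How it is judged:
By the outcome, as a careful person would: the job done as asked, in the order asked, and still so for the second after the job is handed in, with the robot touching nothing.
It also fails if it takes over 64 s, if anything falls off the work surface, if the arm or the gripper's body presses on something with over 40 N, if the wrist force passes 120 N, or if a joint passes its speed limit or range.

## Working session

There is one attempt and no reset: what is moved stays moved. The work goes in short steps, Python scripts to look and compute and a tool call to move; the robot and the scene stay as the last step left them, time stands still between calls to the robot, and variables do not carry over. Pictures are saved under pics/ and viewed, about 8 in all and at most 12, crops included, and the job is handed in when it is done.

Besides the shell and the picture viewer there is one more tool, called after "Request:" by a JSON object that holds its "fn" and its "kwargs". arm_command: Moves the arm, as the interface text tells. Its arguments: {"type":"object","properties":{"series":{"type":"array","items":{"type":"object","properties":{"dp":{"type":"array","items":{"type":"number"}},"angular":{"type":"array","items":{"type":"number"}},"gripper":{"type":"number"}}}},"grip_force":{"type":"number"}},"required":["series"]}

```bash
mkdir -p pics
cat > h.py <<'E'
import numpy as np, cv2
from rig import *
from scipy.spatial.transform import Rotation as R
def rot(q): return R.from_quat([q[1],q[2],q[3],q[0]])
def world(im,u,v,st=None):
    """pixels (arrays) -> world points by depth"""
    d=im["depth"][v,u]; K=im["mtx"]
    p=np.stack([(u-K[0,2])/K[0,0]*d,-(v-K[1,2])/K[1,1]*d,-d],-1)
    if "view" in im: T=np.linalg.inv(im["view"])
    else:
        W=np.eye(4); W[:3,:3]=rot(st["ee_rot"]).as_matrix(); W[:3,3]=st["position"]; T=W@im["mount"]
    return p@T[:3,:3].T+T[:3,3]
E
python3 - <<'E'
from h import *
s=get_state(); print(s, grip_depth); np.set_printoptions(precision=3,suppress=True)
print(rot(s["ee_rot"]).as_matrix())
for n in ["top","side","wrist"]:
    im=get_image(n); cv2.imwrite(f"pics/{n}0.png",im["image"]); np.savez(f"{n}0.npz",**im)
    print(n,im["mtx"],im.get("view",im.get("mount")),[k for k in im])
a=cv2.imread("pics/top0.png");b=cv2.imread("pics/side0.png")
cv2.imwrite("pics/ts0.png",cv2.resize(np.vstack([a,b]),(480,600),interpolation=cv2.INTER_AREA))
E
```

```text
{'clock': 0.0, 'qpos': array([-1.40896375e+00,  2.76631151e-01,  1.50614572e+00,  3.12247186e-05,
        1.36068139e+00, -1.20999530e-01]), 'qd': array([ 0.00050053,  0.00273994,  0.00045563, -0.00036528,  0.0013816 ,
        0.00099376]), 'effort': array([-5.39298089e-04, -4.16774082e+01, -2.45804930e+01, -2.31383719e-04,
        1.11222058e-02, -1.23758002e-05]), 'position': array([ 0.16038975, -0.55163229,  0.23041407]), 'ee_rot': array([ 0.5650113 ,  0.42500235,  0.565948  , -0.42407321]), 'contact_force': array([0.45073735, 0.06407034, 0.22468131]), 'moment': array([0.05007907, 0.02306895, 0.04328298]), 'width': 0.0854319153911572} 0.0187
[[-0.     0.96   0.279]
 [ 0.002  0.279 -0.96 ]
 [-1.     0.    -0.002]]
top [[400.66    0.    312.536]
 [  0.    400.66  198.451]
 [  0.      0.      1.   ]] [[-0.095 -0.995 -0.003 -0.128]
 [ 0.975 -0.094  0.201 -0.591]
 [-0.2    0.016  0.98  -1.072]
 [ 0.     0.     0.     1.   ]] ['image', 'depth', 'mtx', 'view']
side [[518.959   0.    323.528]
 [  0.    518.959 205.057]
 [  0.      0.      1.   ]] [[ 0.619  0.785 -0.011 -0.194]
 [-0.535  0.432  0.726  0.265]
 [ 0.575 -0.444  0.688 -2.034]
 [ 0.     0.     0.     1.   ]] ['image', 'depth', 'mtx', 'view']
wrist [[313.431   0.    318.514]
 [  0.    313.431 199.247]
 [  0.      0.      1.   ]] [[ 0.     0.272 -0.962 -0.143]
 [-0.002  0.962  0.272  0.07 ]
 [ 1.     0.002  0.001  0.001]
 [ 0.     0.     0.     1.   ]] ['image', 'depth', 'mtx', 'mount']
```

View pics/top0.png

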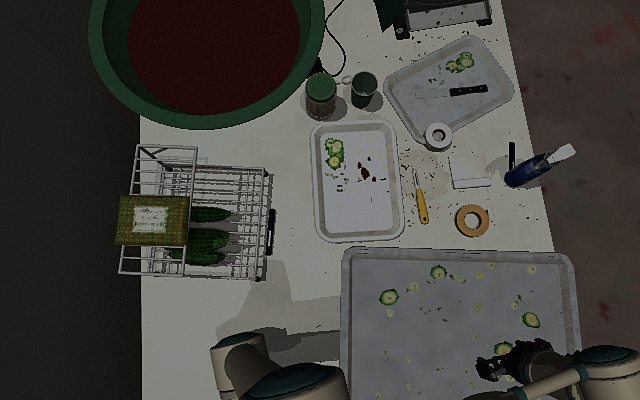

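View pics/side0.png

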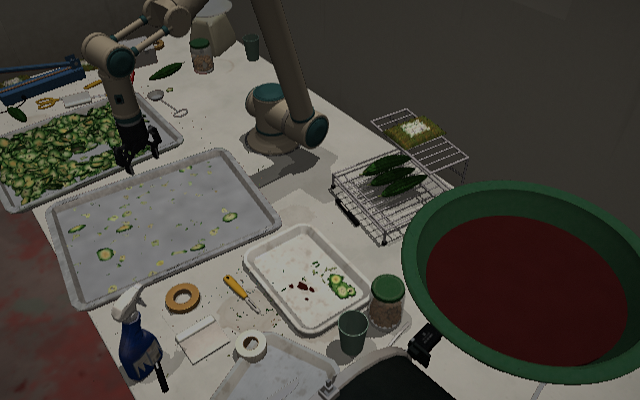

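The top view shows the rack at (120–272, 145–280), with the heap's front halves at (170–235, 205–265). The white scrap tray is at (315–403, 122–242), and the peeler and a marker lie on either side. The side view shows the heap at (335–430, 150–220).

```bash
cat > m.py <<'E'
from h import *
np.set_printoptions(precision=3,suppress=True)
L=lambda n:dict(np.load(f"{n}0.npz"))
t=L("top");s=L("side")
a=cv2.resize(t["image"][135:290,105:285],None,fx=3,fy=3,interpolation=cv2.INTER_CUBIC)
b=cv2.resize(s["image"][95:255,320:475],None,fx=3,fy=3,interpolation=cv2.INTER_CUBIC)
h=max(a.shape[0],b.shape[0]); z=np.zeros((h,a.shape[1]+b.shape[1],3),np.uint8)
z[:a.shape[0],:a.shape[1]]=a; z[:b.shape[0],a.shape[1]:]=b
cv2.imwrite("pics/crop.png",cv2.convertScaleAbs(cv2.resize(z,(800,int(h*800/z.shape[1]))),alpha=1.8))
# dense clouds
for n,im,box in [("top",t,(135,290,105,285)),("side",s,(95,255,320,475))]:
    v,u=np.mgrid[box[0]:box[1],box[2]:box[3]]; P=world(im,u.ravel(),v.ravel()); 
    ok=im["depth"][v.ravel(),u.ravel()]>0; P=P[ok]
    hs=cv2.cvtColor(im["image"],cv2.COLOR_BGR2HSV)[v.ravel(),u.ravel()][ok]
    print(n,len(P),"z hist",np.histogram(P[:,2],np.arange(-.02,.32,.02))[0])
    for lo,hi in [(.055,.075),(.215,.235)]:
        Q=P[(P[:,2]>lo)&(P[:,2]<hi)]
        # green excluded
        H=hs[(P[:,2]>lo)&(P[:,2]<hi)]; Q=Q[H[:,1]<70]
        print(lo,len(Q),Q.min(0),Q.max(0)); r=cv2.minAreaRect((Q[:,:2]*1000).astype(np.float32)); print(r)
    g=(hs[:,0]>35)&(hs[:,0]<85)&(hs[:,1]>90)&(P[:,2]>.04)&(P[:,2]<.18)
    G=P[g]; print("green",len(G)); print(G.min(0),G.max(0)); np.save(n+"_g.npy",G)
# tray: white/bright in top image
v,u=np.mgrid[115:250,305:410]; P=world(t,u.ravel(),v.ravel())
Q=P[(P[:,2]>.017)&(P[:,2]<.04)]; print("tray rim",len(Q),cv2.minAreaRect((Q[:,:2]*1000).astype(np.float32)),np.median(P[:,2]))
print("table z",np.median(world(t,np.arange(285,300),np.full(15,250))[:,2]))
E
python3 m.py
```

```text
top 27788 z hist [8420 5944  241 1297 1727  411  561   62   11   25   24   25 3041 2143
    0    0]
0.055 775 [ 0.367 -0.053  0.056] [0.72  0.282 0.075]
((544.99072265625, 115.61544799804688), (296.8468017578125, 317.3048400878906), 81.63134002685547)
0.215 1618 [0.389 0.09  0.218] [0.721 0.284 0.235]
((555.3685913085938, 187.4552764892578), (155.195556640625, 318.3985595703125), 81.88093566894531)
green 1957
[0.419 0.035 0.057] [0.585 0.225 0.124]
side 24705 z hist [6804 2821  663 1240 1206  392 1061 1016  514  494 1365  304 1351  619
    0    0]
0.055 569 [ 0.252 -0.057  0.055] [0.696 0.67  0.075]
((491.5269775390625, 305.6285400390625), (350.22991943359375, 779.8748779296875), 9.957921981811523)
0.215 835 [0.394 0.089 0.215] [0.726 0.284 0.233]
((558.1476440429688, 191.14862060546875), (170.6208953857422, 322.8223876953125), 81.5223388671875)
green 2754
[ 0.219 -0.126  0.042] [0.87  0.241 0.18 ]
tray rim 2587 ((626.6728515625, -332.7169494628906), (301.81103515625, 409.38946533203125), 84.65504455566406) 0.0025037205876634605
table z -0.0004138038953942491
```

View pics/crop.png

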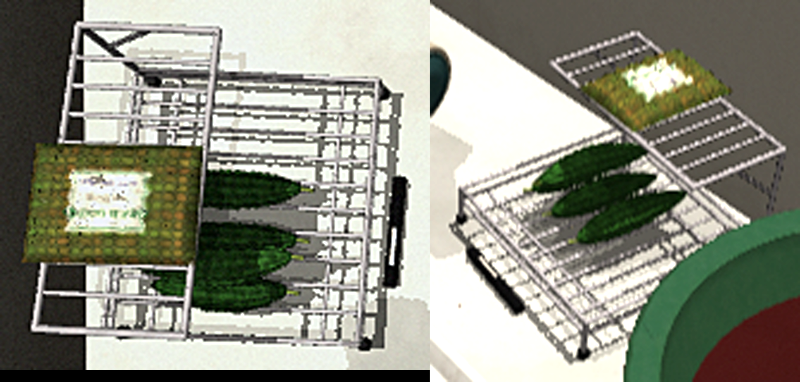

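The crop shows a single gourd apart at rack-far side (crop (255,190)). Two more lie side by side near (245,235) and (245,295), with one on top at (240,265). I'll put the points into the rack frame.

```bash
cat >> h.py <<'E'
C=np.array([.545,.1156]); TH=np.deg2rad(81.7); RX=np.array([np.cos(TH),np.sin(TH)]); RY=np.array([-RX[1],RX[0]])
def rk(P): P=np.asarray(P); return np.c_[(P[:,:2]-C)@RX,(P[:,:2]-C)@RY,P[:,2]-.045]
def wd(x,y): return C+x*RX+y*RY
E
python3 - <<'E'
from h import *
np.set_printoptions(precision=3,suppress=True,linewidth=150)
im=dict(np.load("top0.npz"))
for n in ["top","side"]:
    Q=rk(np.load(n+"_g.npy"))*1000; Q=Q[(abs(Q[:,0])<130)&(abs(Q[:,1])<130)&(Q[:,2]<100)]
    # max-height map: rows x, cols y
    print(n); ys=np.arange(-110,120,10); print("      ",ys)
    for x in range(-110,70,20):
        r=[]
        for y in ys:
            m=(abs(Q[:,0]-x)<10)&(abs(Q[:,1]-y)<5); r.append(int(np.percentile(Q[m,2],85)) if m.sum()>1 else 0)
        print(x,np.array(r))
E
```

```text
top
       [-110 -100  -90  -80  -70  -60  -50  -40  -30  -20  -10    0   10   20   30   40   50   60   70   80   90  100  110]
-110 [0 0 0 0 0 0 0 0 0 0 0 0 0 0 0 0 0 0 0 0 0 0 0]
-90 [0 0 0 0 0 0 0 0 0 0 0 0 0 0 0 0 0 0 0 0 0 0 0]
-70 [ 0  0  0  0  0  0  0  0  0 22  0  0  0  0  0 26 27 70 67  0  0 23  0]
-50 [ 0  0  0  0  0  0  0  0 26 30 28 23  0  0 30 32 61 71 74 70 27 29 29]
-30 [ 0  0  0  0  0  0  0  0 31 35 35 29  0  0 32 36 62 74 77 73 67 35 35]
-10 [ 0  0  0  0  0  0  0  0 34 36 37 33 25  0 36 37 60 72 76 77 71 59 38]
10 [ 0  0  0  0  0  0  0  0 35 38 40 34 22  0 33 37 59 71 74 74 71 58 39]
30 [ 0  0  0  0  0  0  0  0 33 40 41 36 27  0 32 37 38 67 72 72 69 57 37]
50 [ 0  0  0  0  0  0  0  0 29 35  0 32 23  0 28 32 36  0  0  0 65 54 32]
side
       [-110 -100  -90  -80  -70  -60  -50  -40  -30  -20  -10    0   10   20   30   40   50   60   70   80   90  100  110]
-110 [0 0 0 0 0 0 0 0 0 0 0 0 0 0 0 0 0 0 0 0 0 0 0]
-90 [ 0  0  0  0  0  0  0  0  0  0  0  0  0  0  0  0  0 67  0  0  0  0  0]
-70 [ 0  0  0  0  0  0  0  0 23 19  0  0  0  0 24 23 63 68 64  0  0  0  0]
-50 [ 0  0  0  0  0  0  0 23 29 30 23  0  0 24 31 33 66 72 72 66 24 28  0]
-30 [ 0  0  0  0  0  0  0 24 31 34 31 26  0 28 32 36 65 72 73 72 13  0  0]
-10 [ 0  0  0  0  0  0  0 28 35 37 34 30  0 30 38 38 63 71 75 72  9  0  0]
10 [ 0  0  0  0  0  0  0 28 34 38 38 34  0 23 34 37 61 70 74 73 68  0  0]
30 [ 0  0  0  0  0  0  0 26 37 38 39 31  0 22 30 35 58 67 72 68 64  0  0]
50 [ 0  0  0  0  0  0  0 28 33 40 36 30  0 27 30 34 55 59 66 65 64  0  0]
```

Measured so far, in the rack frame:
- The bottom row lies in the bar grooves at y ≈ -15, 45 and 105 mm. The last of these looks like the short one, which I'll check after unstacking.
- Gourd_a lies on top at y ≈ 70, yawed about 9°.

I'll grip in front of the upper tier with the tool tilted about 25°.

```bash
cat >> h.py <<'E'
def pose(xr,yr,zr,yaw,tilt):
    """grasp point in rack frame (mm above bars), yaw of jaw axis z (deg world), tilt towards +tool y (deg) -> TCP pos, R"""
    r=R.from_matrix(np.c_[[0,0,-1],[-np.sin(np.deg2rad(yaw)),np.cos(np.deg2rad(yaw)),0],[np.cos(np.deg2rad(yaw)),np.sin(np.deg2rad(yaw)),0]])*R.from_rotvec([0,0,np.deg2rad(tilt)])
    g=np.r_[wd(xr/1000,yr/1000),.045+zr/1000]; return g+grip_depth*r.as_matrix()[:,0],r
def plan(tgt,n=8,rotn=None):
    s=get_state(); p0=s["position"]; r0=rot(s["ee_rot"]); p1,r1=tgt; rotn=rotn or n
    d=(r0.inv()*r1).as_rotvec(); out=[]
    P=lambda k:p0+(p1-p0)*min(k/n,1); Q=lambda k:r0*R.from_rotvec(d*min(k/rotn,1))
    for k in range(max(n,rotn)):
        out.append((np.round(Q(k).inv().apply(P(k+1)-P(k))/.12,2).tolist(),np.round((Q(k).inv()*Q(k+1)).as_rotvec()/(np.pi/2),2).tolist()))
    print("dist mm",np.round((p1-p0)*1000,1),"rot deg",np.round(np.rad2deg(d),1))
    for o in out: print(o)
E
cat > t.py <<'E'
from h import *
im=dict(np.load("top0.npz")); v,u=np.mgrid[118:248,308:408]; P=world(im,u.ravel(),v.ravel())
k=((P[:,2]>.018)&(P[:,2]<.032)).reshape(v.shape).astype(np.uint8); n,l,st,_=cv2.connectedComponentsWithStats(k)
i=1+np.argmax(st[1:,4]); Q=P[(l==i).ravel()]; print(st[i],cv2.minAreaRect((Q[:,:2]*1000).astype(np.float32)))
E
python3 t.py; python3 -c "
from h import *
plan(pose(-120,66,140,0,25),16,8)"
```

```text
[   2    1   95  124 2110] ((632.001953125, -318.10601806640625), (259.29425048828125, 369.74945068359375), 87.72209930419922)
dist mm [302.  566.1 -62.6] rot deg [-72.6  16.   21.4]
([0.03, 0.23, -0.24], [-0.1, 0.02, 0.03])
([0.05, 0.27, -0.2], [-0.1, 0.02, 0.03])
([0.07, 0.29, -0.15], [-0.1, 0.02, 0.03])
([0.09, 0.31, -0.1], [-0.1, 0.02, 0.03])
([0.11, 0.31, -0.05], [-0.1, 0.02, 0.03])
([0.12, 0.31, 0.01], [-0.1, 0.02, 0.03])
([0.14, 0.3, 0.06], [-0.1, 0.02, 0.03])
([0.15, 0.28, 0.11], [-0.1, 0.02, 0.03])
([0.15, 0.25, 0.16], [0.0, 0.0, 0.0])
([0.15, 0.25, 0.16], [0.0, 0.0, 0.0])
([0.15, 0.25, 0.16], [0.0, 0.0, 0.0])
([0.15, 0.25, 0.16], [0.0, 0.0, 0.0])
([0.15, 0.25, 0.16], [0.0, 0.0, 0.0])
([0.15, 0.25, 0.16], [0.0, 0.0, 0.0])
([0.15, 0.25, 0.16], [0.0, 0.0, 0.0])
([0.15, 0.25, 0.16], [0.0, 0.0, 0.0])
```

Request:
{"fn": "arm_command", "kwargs": {"series": [{"dp":[0.03,0.23,-0.24],"angular":[-0.1,0.02,0.03],"gripper":60},{"dp":[0.05,0.27,-0.2],"angular":[-0.1,0.02,0.03],"gripper":60},{"dp":[0.07,0.29,-0.15],"angular":[-0.1,0.02,0.03],"gripper":60},{"dp":[0.09,0.31,-0.1],"angular":[-0.1,0.02,0.03],"gripper":60},{"dp":[0.11,0.31,-0.05],"angular":[-0.1,0.02,0.03],"gripper":60},{"dp":[0.12,0.31,0.01],"angular":[-0.1,0.02,0.03],"gripper":60},{"dp":[0.14,0.3,0.06],"angular":[-0.1,0.02,0.03],"gripper":60},{"dp":[0.15,0.28,0.11],"angular":[-0.1,0.02,0.03],"gripper":60}]}}

```text
clock: 1.15
position: [0.3118, -0.261, 0.1974]
ee_rot: [0.699, 0.143, 0.681, 0.162]
contact_force: [0.9, -0.6, -0.4]
width: 0.0599
```

```bash
python3 -c "
from h import *
print(get_state()['qpos'],get_state()['width'])
plan(pose(-120,60,110,0,25),8,8)"
```

```text
[-1.07200343  0.23506059  1.7404296   0.2200382   1.54574295 -1.14681569] 0.05993367117835496
dist mm [156.5 274.4 -59.3] rot deg [1.8 1.1 0.1]
([0.18, 0.23, 0.17], [0.0, 0.0, 0.0])
([0.18, 0.23, 0.17], [0.0, 0.0, 0.0])
([0.18, 0.23, 0.17], [0.0, 0.0, 0.0])
([0.18, 0.23, 0.17], [0.0, 0.0, 0.0])
([0.18, 0.23, 0.16], [0.0, 0.0, 0.0])
([0.18, 0.23, 0.16], [0.0, 0.0, 0.0])
([0.18, 0.23, 0.16], [0.0, 0.0, 0.0])
([0.18, 0.23, 0.16], [0.0, 0.0, 0.0])
```

Request:
{"fn": "arm_command", "kwargs": {"series": [{"dp":[0.18,0.23,0.17],"angular":[0.02,0.01,0],"gripper":60},{"dp":[0.18,0.23,0.17],"angular":[0,0,0],"gripper":60},{"dp":[0.18,0.23,0.17],"angular":[0,0,0],"gripper":60},{"dp":[0.18,0.23,0.17],"angular":[0,0,0],"gripper":60},{"dp":[0.18,0.23,0.16],"angular":[0,0,0],"gripper":60},{"dp":[0.18,0.23,0.16],"angular":[0,0,0],"gripper":60},{"dp":[0.18,0.23,0.16],"angular":[0,0,0],"gripper":60},{"dp":[0.18,0.23,0.16],"angular":[0,0,0],"gripper":60}]}}

```text
clock: 2.15
position: [0.4753, 0.02, 0.1309]
ee_rot: [0.691, 0.153, 0.69, 0.151]
contact_force: [2.0, -0.5, -0.6]
width: 0.0594
```

```bash
cat > w.py <<'E'
from h import *
import sys
s=get_state(); im=get_image("wrist"); n=sys.argv[1]; cv2.imwrite(f"pics/{n}.png",cv2.convertScaleAbs(im["image"],alpha=1.6))
v,u=np.mgrid[0:400,0:640]; v=v.ravel();u=u.ravel(); P=world(im,u,v,s); hs=cv2.cvtColor(im["image"],cv2.COLOR_BGR2HSV)[v,u]
g=(hs[:,0]>35)&(hs[:,0]<85)&(hs[:,1]>90)&(im["depth"][v,u]>.05)
Q=rk(P[g])*1000; Q=Q[(abs(Q[:,0])<140)&(abs(Q[:,1])<140)&(Q[:,2]<100)&(Q[:,2]>5)]
ys=np.arange(-130,135,8); print(ys)
for x in range(-110,130,15):
    print(x,[int(np.percentile(Q[m,2],90)) if (m:=(abs(Q[:,0]-x)<8)&(abs(Q[:,1]-y)<4)).sum()>1 else 0 for y in ys])
E
python3 w.py w1; python3 -c "
from h import *
print(get_state()['qpos'])
plan(pose(-48,66.5,100,0,25),6,6)
p,r=pose(-48,66.5,54,0,25);q,_=pose(-48,66.5,100,0,25);print(r.inv().apply(p-q)/.12)"
```

```text
[-130 -122 -114 -106  -98  -90  -82  -74  -66  -58  -50  -42  -34  -26
  -18  -10   -2    6   14   22   30   38   46   54   62   70   78   86
   94  102  110  118  126  134]
-110 [0, 0, 0, 0, 0, 0, 0, 0, 0, 0, 0, 0, 0, 0, 0, 0, 0, 0, 0, 0, 0, 0, 0, 0, 0, 0, 0, 0, 0, 0, 0, 0, 0, 0]
-95 [0, 0, 0, 0, 0, 0, 0, 0, 0, 0, 0, 0, 0, 0, 0, 0, 0, 0, 0, 0, 0, 0, 0, 0, 0, 0, 0, 0, 0, 0, 0, 0, 0, 0]
-80 [0, 0, 0, 0, 0, 0, 0, 0, 0, 0, 0, 0, 0, 0, 20, 0, 0, 0, 0, 0, 0, 25, 0, 0, 67, 0, 0, 0, 0, 24, 0, 0, 0, 0]
-65 [0, 0, 0, 0, 0, 0, 0, 0, 0, 0, 0, 0, 0, 25, 25, 24, 0, 0, 0, 0, 27, 28, 27, 69, 71, 69, 62, 0, 24, 24, 0, 0, 0, 0]
-50 [0, 0, 0, 0, 0, 0, 0, 0, 0, 0, 0, 0, 26, 31, 31, 26, 18, 0, 0, 0, 32, 33, 32, 71, 74, 75, 71, 27, 30, 30, 28, 0, 0, 0]
-35 [0, 0, 0, 0, 0, 0, 0, 0, 0, 0, 0, 0, 30, 34, 34, 32, 27, 0, 0, 27, 34, 36, 62, 73, 74, 76, 72, 65, 34, 34, 32, 28, 0, 0]
-20 [0, 0, 0, 0, 0, 0, 0, 0, 0, 0, 0, 0, 31, 36, 37, 37, 31, 19, 0, 28, 37, 38, 61, 72, 75, 78, 74, 72, 60, 36, 36, 30, 0, 0]
-5 [0, 0, 0, 0, 0, 0, 0, 0, 0, 0, 0, 0, 34, 38, 39, 39, 33, 24, 0, 29, 37, 39, 40, 72, 75, 77, 76, 72, 62, 
[... 687 characters left out ...]
4, 35, 32, 29, 0, 0, 0, 28, 29, 28, 24, 0, 0, 0, 0, 0, 27, 23, 0, 0, 0]
100 [0, 0, 0, 0, 0, 0, 0, 0, 0, 0, 0, 0, 27, 32, 32, 29, 0, 0, 0, 0, 23, 24, 23, 0, 0, 0, 0, 0, 0, 0, 0, 0, 0, 0]
115 [0, 0, 0, 0, 0, 0, 0, 0, 0, 0, 0, 0, 0, 0, 0, 0, 0, 0, 0, 0, 0, 0, 0, 0, 0, 0, 0, 0, 0, 0, 0, 0, 0, 0]
[-0.40959178  0.273131    1.88099424  0.43115569  1.20286447 -0.60875491]
dist mm [-3.9 61.7 -2.7] rot deg [-0.1  0.1 -0.1]
([0.04, 0.08, -0.01], [-0.0, 0.0, -0.0])
([0.04, 0.08, -0.01], [-0.0, 0.0, -0.0])
([0.04, 0.08, -0.01], [-0.0, 0.0, -0.0])
([0.04, 0.08, -0.01], [-0.0, 0.0, -0.0])
([0.04, 0.08, -0.01], [-0.0, 0.0, -0.0])
([0.04, 0.08, -0.01], [-0.0, 0.0, -0.0])
[ 0.34741799 -0.16200367  0.        ]
```

View pics/w1.png

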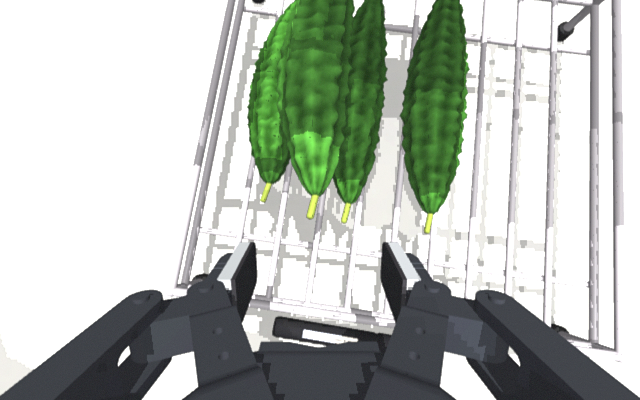

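The wrist picture shows the four fronts: left (265,185) ends shortest, gourd_a on top (315,195), then (347,205) and (430,215). By the height map, the gourd at y≈105 spans about 170 mm and the others about 190+. So the short one is at y≈105. Now I'll grip gourd_a.

Request:
{"fn": "arm_command", "kwargs": {"series": [{"dp":[0.09,0.053,-0.005],"angular":[0,0,0],"gripper":60},{"dp":[0.09,0.053,-0.005],"angular":[0,0,0],"gripper":60},{"dp":[0.09,0.053,-0.005],"angular":[0,0,0],"gripper":60},{"dp":[0.09,0.053,-0.005],"angular":[0,0,0],"gripper":60},{"dp":[0.09,0.053,-0.005],"angular":[0,0,0],"gripper":60},{"dp":[0.09,0.053,-0.005],"angular":[0,0,0],"gripper":60},{"dp":[0,0,0],"angular":[0,0,0],"gripper":60},{"dp":[0,0,0],"angular":[0,0,0],"gripper":60}]}}

```text
clock: 3.2
position: [0.4712, 0.0891, 0.0846]
ee_rot: [0.69, 0.154, 0.69, 0.152]
contact_force: [-1.1, -0.6, 0.7]
width: 0.0604
```

```bash
cat >> h.py <<'E'
def now():
    s=get_state(); r=rot(s["ee_rot"]).as_matrix(); g=s["position"]-grip_depth*r[:,0]
    print("grasp rack mm",np.round(rk(g[None])*1000,1),"yaw",np.round(np.rad2deg(np.arctan2(r[1,2],r[0,2])),1),"tilt",np.round(np.rad2deg(np.arctan2(r[2,1],-r[2,0])),1),"roll",np.round(np.rad2deg(r[2,2]),1),"F",np.round(s["contact_force"],1),"w",round(s["width"]*1000,1),"t",s["clock"])
E
python3 -c "
from h import *
now();plan(pose(-48,66.5,60,-1,25),1,1)"
```

```text
grasp rack mm [[-44.7  68.   56.5]] yaw -0.1 tilt 25.0 roll -0.0 F [-1.1 -0.6  0.7] w 60.4 t 3.2
dist mm [ 1.2 -3.5  3.4] rot deg [ 0.8 -0.4 -0. ]
([-0.04, -0.01, 0.01], [0.01, -0.0, -0.0])
```

Request:
{"fn": "arm_command", "kwargs": {"series": [{"dp":[-0.03,0,0.01],"angular":[0,0,0],"gripper":60},{"dp":[0,0,0],"angular":[0,0,0],"gripper":20},{"dp":[0,0,0],"angular":[0,0,0],"gripper":20},{"dp":[0,0,0],"angular":[0,0,0],"gripper":20},{"dp":[0,0,0],"angular":[0,0,0],"gripper":20},{"dp":[-0.05,0.025,0],"angular":[0,0,0],"gripper":20},{"dp":[-0.09,0.04,0],"angular":[0,0,0],"gripper":20},{"dp":[-0.09,0.04,0],"angular":[0,0,0],"gripper":20}], "grip_force": 45}}

```text
clock: 4.2
position: [0.4726, 0.0861, 0.12]
ee_rot: [0.69, 0.154, 0.69, 0.152]
contact_force: [0.3, 0.5, -1.6]
width: 0.0328
```

```bash
python3 -c "
from h import *
now();plan(pose(-50,66,105,-1,25),2);plan(pose(-58,-105,105,-8.3,25),8)"
```

```text
grasp rack mm [[-47.4  66.2  91.9]] yaw -0.2 tilt 25.0 roll -0.0 F [ 0.3  0.5 -1.6] w 32.8 t 4.2
dist mm [-0.  -2.6 13.1] rot deg [ 0.7 -0.4  0. ]
([-0.05, 0.01, -0.0], [0.0, -0.0, 0.0])
([-0.05, 0.01, -0.0], [0.0, -0.0, 0.0])
dist mm [169.  -35.2  13.1] rot deg [ 7.3 -3.5  0. ]
([-0.03, -0.03, 0.18], [0.01, -0.0, 0.0])
([-0.03, -0.02, 0.18], [0.01, -0.0, 0.0])
([-0.03, -0.02, 0.18], [0.01, -0.0, 0.0])
([-0.02, -0.02, 0.18], [0.01, -0.0, 0.0])
([-0.02, -0.02, 0.18], [0.01, -0.0, 0.0])
([-0.02, -0.01, 0.18], [0.01, -0.0, 0.0])
([-0.02, -0.01, 0.18], [0.01, -0.0, 0.0])
([-0.02, -0.01, 0.18], [0.01, -0.0, 0.0])
```

Request:
{"fn": "arm_command", "kwargs": {"series": [{"dp":[-0.06,0.03,0],"angular":[0,0,0],"gripper":20},{"dp":[-0.06,0.03,0],"angular":[0,0,0],"gripper":20},{"dp":[-0.06,0.02,0],"angular":[0,0,0],"gripper":20},{"dp":[0,0,0],"angular":[0,0,0],"gripper":20},{"dp":[0,0,0],"angular":[0,0,0],"gripper":20},{"dp":[0,0,0],"angular":[0,0,0],"gripper":20},{"dp":[0,0,0],"angular":[0,0,0],"gripper":20},{"dp":[0,0,0],"angular":[0,0,0],"gripper":20}]}}

```text
clock: 5.2
position: [0.4727, 0.0855, 0.1459]
ee_rot: [0.691, 0.154, 0.69, 0.152]
contact_force: [-0.1, 0.1, -0.1]
width: 0.0328
```

```bash
sed -i 's/Q\[:,2\]<100/Q[:,2]<165/' w.py; python3 w.py w2; python3 -c "
from h import *
now();plan(pose(-58,-105,107,-8.3,25),8)"
```

```text
[-130 -122 -114 -106  -98  -90  -82  -74  -66  -58  -50  -42  -34  -26
  -18  -10   -2    6   14   22   30   38   46   54   62   70   78   86
   94  102  110  118  126  134]
-110 [0, 0, 0, 0, 0, 0, 0, 0, 0, 0, 0, 0, 0, 0, 0, 0, 0, 0, 0, 0, 0, 0, 0, 0, 0, 0, 0, 0, 0, 0, 0, 0, 0, 0]
-95 [0, 0, 0, 0, 0, 0, 0, 0, 0, 0, 0, 0, 0, 0, 0, 0, 0, 0, 0, 0, 0, 0, 0, 0, 0, 0, 0, 0, 0, 0, 0, 0, 0, 0]
-80 [0, 0, 0, 0, 0, 0, 0, 0, 0, 0, 0, 0, 0, 0, 0, 0, 0, 0, 0, 0, 0, 25, 24, 0, 123, 0, 0, 0, 0, 0, 0, 0, 0, 0]
-65 [0, 0, 0, 0, 0, 0, 0, 0, 0, 0, 0, 0, 0, 0, 0, 0, 0, 0, 0, 0, 0, 27, 0, 127, 128, 127, 121, 0, 0, 0, 0, 0, 0, 0]
-50 [0, 0, 0, 0, 0, 0, 0, 0, 0, 0, 0, 0, 26, 31, 31, 27, 0, 0, 0, 0, 0, 0, 109, 128, 131, 132, 128, 0, 0, 0, 28, 0, 0, 0]
-35 [0, 0, 0, 0, 0, 0, 0, 0, 0, 0, 0, 0, 30, 34, 34, 33, 28, 0, 0, 25, 29, 0, 122, 130, 131, 133, 129, 127, 0, 34, 32, 28, 0, 0]
-20 [0, 0, 0, 0, 0, 0, 0, 0, 0, 0, 0, 0, 31, 36, 37, 37, 30, 19, 0, 28, 37, 37, 119, 129, 130, 134, 131, 128, 117, 36, 36, 30, 0, 0]
-5 [0, 0, 0, 0, 0, 0, 0, 0, 0, 0, 0, 0, 34, 38, 39, 39, 33, 25, 0, 29, 37, 38, 119, 127, 130, 133, 1
[... 734 characters left out ...]
 0, 0, 0, 0]
100 [0, 0, 0, 0, 0, 0, 0, 0, 0, 0, 0, 0, 0, 0, 0, 0, 0, 0, 0, 0, 0, 0, 0, 0, 0, 0, 0, 0, 0, 0, 0, 0, 0, 0]
115 [0, 0, 0, 0, 0, 0, 0, 0, 0, 0, 0, 0, 0, 0, 0, 0, 0, 0, 0, 0, 0, 0, 0, 0, 0, 0, 0, 0, 0, 0, 0, 0, 0, 0]
grasp rack mm [[-48.1  66.1 117.9]] yaw -0.2 tilt 24.9 roll 0.0 F [ 0.1 -0.2 -2.1] w 32.8 t 5.25
dist mm [169.  -34.6 -10.8] rot deg [ 7.4 -3.4  0.1]
([-0.0, -0.04, 0.18], [0.01, -0.0, 0.0])
([-0.0, -0.03, 0.18], [0.01, -0.0, 0.0])
([-0.0, -0.03, 0.18], [0.01, -0.0, 0.0])
([-0.0, -0.03, 0.18], [0.01, -0.0, 0.0])
([0.0, -0.03, 0.18], [0.01, -0.0, 0.0])
([0.0, -0.02, 0.18], [0.01, -0.0, 0.0])
([0.0, -0.02, 0.18], [0.01, -0.0, 0.0])
([0.0, -0.02, 0.18], [0.01, -0.0, 0.0])
```

Request:
{"fn": "arm_command", "kwargs": {"series": [{"dp":[0,-0.04,0.18],"angular":[0.01,0,0],"gripper":20},{"dp":[0,-0.03,0.18],"angular":[0.01,-0.005,0],"gripper":20},{"dp":[0,-0.03,0.18],"angular":[0.01,-0.005,0],"gripper":20},{"dp":[0,-0.03,0.18],"angular":[0.01,-0.005,0],"gripper":20},{"dp":[0,-0.03,0.18],"angular":[0.01,-0.005,0],"gripper":20},{"dp":[0,-0.02,0.18],"angular":[0.01,-0.005,0],"gripper":20},{"dp":[0,-0.02,0.18],"angular":[0.01,-0.005,0],"gripper":20},{"dp":[0,-0.02,0.18],"angular":[0.01,-0.005,0],"gripper":20}]}}

```text
clock: 6.25
position: [0.65, 0.0499, 0.1316]
ee_rot: [0.697, 0.203, 0.68, 0.102]
contact_force: [-0.1, 0.5, -2.1]
width: 0.0328
```

```bash
python3 -c "
from h import *
now();plan(pose(-58,-105,35,-8.3,25),7)"
```

```text
grasp rack mm [[ -57.8 -113.5  103.5]] yaw -8.4 tilt 24.9 roll -0.4 F [-0.1  0.5 -2.1] w 32.8 t 6.25
dist mm [ -8.3   1.  -68.5] rot deg [-0.2 -0.3  0.1]
([0.07, -0.03, -0.01], [-0.0, -0.0, 0.0])
([0.07, -0.03, -0.01], [-0.0, -0.0, 0.0])
([0.07, -0.03, -0.01], [-0.0, -0.0, 0.0])
([0.07, -0.03, -0.01], [-0.0, -0.0, 0.0])
([0.07, -0.03, -0.01], [-0.0, -0.0, 0.0])
([0.07, -0.03, -0.01], [-0.0, -0.0, 0.0])
([0.07, -0.03, -0.01], [-0.0, -0.0, 0.0])
```

Request:
{"fn": "arm_command", "kwargs": {"series": [{"dp":[0.07,-0.035,-0.01],"angular":[0,0,0],"gripper":20},{"dp":[0.07,-0.035,-0.01],"angular":[0,0,0],"gripper":20},{"dp":[0.07,-0.035,-0.01],"angular":[0,0,0],"gripper":20},{"dp":[0.07,-0.035,-0.01],"angular":[0,0,0],"gripper":20},{"dp":[0.07,-0.03,-0.01],"angular":[0,0,0],"gripper":20},{"dp":[0.07,-0.03,-0.01],"angular":[0,0,0],"gripper":20},{"dp":[0.05,-0.02,-0.01],"angular":[0,0,0],"gripper":20},{"dp":[0,0,0],"angular":[0,0,0],"gripper":20}]}}

```text
clock: 7.25
position: [0.638, 0.0519, 0.0633]
ee_rot: [0.695, 0.204, 0.682, 0.102]
contact_force: [0.0, 0.0, -0.8]
width: 0.0331
```

```bash
python3 -c "
from h import *
now();plan(pose(-58,-105,26,-8.3,25),2)"; python3 w.py w3
```

```text
grasp rack mm [[ -57.5 -101.4   35.3]] yaw -8.3 tilt 25.0 roll -0.7 F [ 0.   0.  -0.8] w 33.1 t 7.25
dist mm [ 3.7 -1.  -9.3] rot deg [-0.3 -0.6  0. ]
([0.03, -0.02, 0.02], [-0.0, -0.0, 0.0])
([0.03, -0.02, 0.02], [-0.0, -0.0, 0.0])
[-130 -122 -114 -106  -98  -90  -82  -74  -66  -58  -50  -42  -34  -26
  -18  -10   -2    6   14   22   30   38   46   54   62   70   78   86
   94  102  110  118  126  134]
-110 [0, 0, 0, 0, 0, 0, 0, 0, 0, 0, 0, 0, 0, 0, 0, 0, 0, 0, 0, 0, 0, 0, 0, 0, 0, 0, 0, 0, 0, 0, 0, 0, 0, 0]
-95 [0, 0, 0, 0, 0, 0, 0, 0, 0, 0, 0, 0, 0, 0, 0, 0, 0, 0, 0, 0, 0, 0, 0, 0, 0, 0, 0, 0, 0, 0, 0, 0, 0, 0]
-80 [0, 0, 40, 44, 43, 38, 0, 0, 0, 0, 0, 0, 0, 0, 21, 0, 0, 0, 0, 0, 0, 24, 0, 0, 0, 0, 0, 0, 0, 0, 0, 0, 0, 0]
-65 [0, 24, 43, 47, 47, 44, 0, 0, 0, 0, 77, 0, 22, 24, 25, 0, 0, 0, 0, 0, 25, 27, 27, 0, 0, 0, 0, 0, 0, 0, 0, 0, 0, 0]
-50 [0, 39, 48, 49, 50, 47, 38, 0, 0, 0, 0, 0, 25, 30, 31, 26, 0, 0, 0, 26, 30, 32, 32, 0, 0, 0, 0, 0, 0, 0, 0, 0, 0, 0]
-35 [0, 39, 47, 50, 51, 46, 38, 0, 0, 0, 0, 26, 29, 34, 34, 32, 28, 0, 0, 25, 33, 35, 36, 0, 0, 0, 0, 0, 0, 0, 0, 0, 0, 0]
-2
[... 496 characters left out ...]
27, 38, 39, 41, 39, 39, 28, 0, 0, 0, 0, 27, 34, 39, 41, 40, 34, 0, 0, 25, 34, 37, 38, 33, 0, 0, 0, 0, 0, 0, 0, 0, 0, 0]
55 [25, 35, 36, 37, 35, 33, 0, 0, 0, 0, 0, 27, 32, 38, 39, 39, 34, 0, 0, 24, 32, 34, 36, 31, 0, 0, 0, 5, 0, 0, 0, 0, 0, 0]
70 [22, 30, 32, 32, 30, 21, 0, 0, 0, 0, 0, 0, 30, 36, 38, 37, 32, 0, 0, 22, 29, 32, 33, 29, 0, 0, 0, 7, 0, 0, 0, 0, 0, 0]
85 [19, 26, 29, 27, 0, 0, 0, 0, 0, 0, 0, 0, 28, 34, 36, 31, 0, 0, 0, 20, 27, 30, 30, 0, 0, 0, 0, 0, 0, 0, 0, 0, 0, 0]
100 [15, 18, 0, 0, 0, 0, 0, 0, 0, 0, 0, 0, 19, 0, 0, 0, 0, 0, 0, 0, 19, 0, 0, 0, 0, 0, 0, 0, 0, 0, 0, 0, 0, 0]
115 [0, 0, 0, 0, 0, 0, 0, 0, 0, 0, 0, 0, 0, 0, 0, 0, 0, 0, 0, 0, 0, 0, 0, 0, 0, 0, 0, 0, 0, 0, 0, 0, 0, 0]
```

```bash
python3 -c "
from h import *
plan(pose(-58,-105.5,27,-3.5,31),4)"
```

```text
dist mm [ 3.3  0.8 -7.7] rot deg [-4.5  1.7  6. ]
([0.02, -0.0, 0.01], [-0.01, 0.0, 0.02])
([0.02, -0.0, 0.01], [-0.01, 0.0, 0.02])
([0.02, -0.01, 0.01], [-0.01, 0.0, 0.02])
([0.02, -0.01, 0.01], [-0.01, 0.0, 0.02])
```

Request:
{"fn": "arm_command", "kwargs": {"series": [{"dp":[0.015,0,0.01],"angular":[-0.012,0.005,0.017],"gripper":20},{"dp":[0.015,0,0.01],"angular":[-0.012,0.005,0.017],"gripper":20},{"dp":[0.015,-0.005,0.01],"angular":[-0.012,0.005,0.017],"gripper":20},{"dp":[0.015,-0.005,0.01],"angular":[-0.012,0.005,0.017],"gripper":20},{"dp":[0,0,0],"angular":[0,0,0],"gripper":20},{"dp":[0,0,0],"angular":[0,0,0],"gripper":20},{"dp":[0,0,0],"angular":[0,0,0],"gripper":20},{"dp":[0,0,0],"angular":[0,0,0],"gripper":20}]}}

```text
clock: 8.3
position: [0.6465, 0.0533, 0.0599]
ee_rot: [0.688, 0.21, 0.673, 0.17]
contact_force: [0.2, -0.7, -1.5]
width: 0.0327
```

```bash
python3 -c "
from h import *
now()"; python3 w.py w4 | cut -c1-60
```

```text
grasp rack mm [[ -56.7 -110.2   30.9]] yaw -3.5 tilt 31.2 roll 0.3 F [ 0.2 -0.7 -1.5] w 32.7 t 8.3
[-130 -122 -114 -106  -98  -90  -82  -74  -66  -58  -50  -42
  -18  -10   -2    6   14   22   30   38   46   54   62   70
   94  102  110  118  126  134]
-110 [0, 0, 0, 0, 0, 0, 0, 0, 0, 0, 0, 0, 0, 0, 0, 0, 0, 0, 
-95 [0, 0, 0, 0, 0, 0, 0, 0, 0, 0, 0, 0, 0, 0, 0, 0, 0, 0, 0
-80 [0, 36, 38, 37, 0, 0, 0, 0, 0, 0, 0, 0, 0, 20, 21, 0, 0,
-65 [33, 40, 43, 43, 40, 0, 0, 0, 0, 0, 0, 0, 22, 24, 25, 0,
-50 [36, 44, 45, 47, 43, 35, 0, 0, 0, 0, 0, 0, 25, 30, 31, 2
-35 [37, 45, 47, 50, 44, 43, 0, 0, 0, 0, 0, 21, 28, 34, 34, 
-20 [37, 46, 48, 51, 47, 44, 34, 0, 0, 0, 0, 26, 32, 36, 37,
-5 [36, 47, 48, 51, 48, 46, 34, 0, 0, 0, 0, 26, 34, 38, 39, 
10 [36, 46, 48, 50, 48, 46, 34, 0, 0, 0, 0, 28, 35, 39, 40, 
25 [35, 46, 47, 48, 46, 46, 33, 0, 0, 0, 0, 27, 36, 39, 41, 
40 [33, 43, 45, 46, 44, 43, 32, 0, 0, 0, 0, 27, 34, 39, 41, 
55 [31, 41, 43, 44, 41, 38, 0, 0, 0, 0, 0, 27, 31, 38, 39, 3
70 [29, 38, 40, 41, 38, 30, 0, 0, 0, 0, 0, 0, 30, 36, 38, 37
85 [0, 35, 37, 38, 34, 0, 0, 0, 0, 0, 0, 0, 28, 34, 35, 32, 
100 [0, 32, 32, 31, 0, 0, 0, 0, 0, 0, 0, 0, 25, 27, 0, 0, 0,
115 [0, 0, 0, 0, 0, 0, 0, 0, 0, 0, 0, 0, 0, 0, 0, 0, 0, 0, 0
```

Request:
{"fn": "arm_command", "kwargs": {"series": [{"dp":[0.018,-0.011,-0.008],"angular":[0,0,0],"gripper":20},{"dp":[0.018,-0.011,-0.008],"angular":[0,0,0],"gripper":20},{"dp":[0.018,-0.011,0],"angular":[0,0,0],"gripper":20},{"dp":[0,0,0],"angular":[0,0,0],"gripper":20},{"dp":[0,0,0],"angular":[0,0,0],"gripper":20},{"dp":[0,0,0],"angular":[0,0,0],"gripper":34},{"dp":[0,0,0],"angular":[0,0,0],"gripper":40},{"dp":[0,0,0],"angular":[0,0,0],"gripper":50}]}}

```text
clock: 9.35
position: [0.6448, 0.0538, 0.0525]
ee_rot: [0.689, 0.21, 0.673, 0.17]
contact_force: [-0.4, 0.2, -0.4]
width: 0.0507
```

```bash
python3 -c "
from h import *
now()"; python3 w.py w5 | cut -c1-60
```

```text
grasp rack mm [[ -56.4 -108.4   23.5]] yaw -3.5 tilt 31.2 roll 0.3 F [-0.4  0.2 -0.4] w 50.7 t 9.35
[-130 -122 -114 -106  -98  -90  -82  -74  -66  -58  -50  -42
  -18  -10   -2    6   14   22   30   38   46   54   62   70
   94  102  110  118  126  134]
-110 [0, 0, 0, 0, 0, 0, 0, 0, 0, 0, 0, 0, 0, 0, 0, 0, 0, 0, 
-95 [0, 0, 0, 0, 0, 0, 0, 0, 0, 0, 0, 0, 0, 0, 0, 0, 0, 0, 0
-80 [0, 25, 27, 26, 0, 0, 0, 0, 0, 0, 0, 0, 0, 20, 21, 0, 0,
-65 [22, 29, 33, 31, 26, 0, 0, 0, 0, 0, 0, 0, 21, 24, 25, 0,
-50 [24, 32, 36, 36, 33, 26, 0, 0, 0, 0, 0, 0, 25, 30, 31, 2
-35 [25, 34, 39, 38, 35, 28, 0, 0, 0, 0, 0, 25, 28, 34, 34, 
-20 [26, 36, 40, 40, 37, 32, 26, 0, 0, 0, 0, 26, 32, 36, 37,
-5 [24, 36, 41, 41, 38, 35, 26, 0, 0, 0, 0, 26, 34, 38, 39, 
10 [24, 36, 39, 40, 39, 35, 27, 0, 0, 0, 0, 28, 35, 39, 40, 
25 [23, 35, 38, 39, 39, 33, 26, 0, 0, 0, 0, 27, 35, 39, 41, 
40 [22, 33, 36, 36, 37, 28, 0, 0, 0, 0, 0, 27, 34, 39, 41, 4
55 [20, 31, 35, 34, 33, 25, 0, 0, 0, 0, 0, 27, 31, 38, 39, 3
70 [19, 28, 32, 31, 30, 22, 0, 0, 0, 0, 0, 0, 30, 36, 38, 37
85 [18, 26, 29, 27, 21, 0, 0, 0, 0, 0, 0, 0, 28, 32, 0, 30, 
100 [0, 22, 24, 22, 0, 0, 0, 0, 0, 0, 0, 0, 0, 0, 0, 0, 0, 0
115 [0, 0, 0, 0, 0, 0, 0, 0, 0, 0, 0, 0, 0, 0, 0, 0, 0, 0, 0
```

```bash
python3 -c "
from h import *
plan(pose(-100,-108,85,-8.3,28),3)
import h
st=get_state()
p,r=pose(-100,-108,85,-8.3,28); h.get_state=lambda:dict(st,position=p,ee_rot=np.roll(r.as_quat(),1))
plan(pose(-100,104,85,-8.3,25),8)"
```

```text
dist mm [ -6.1 -44.1  61. ] rot deg [ 4.4 -2.1 -3.2]
([-0.21, -0.02, -0.01], [0.02, -0.01, -0.01])
([-0.21, -0.02, -0.01], [0.02, -0.01, -0.01])
([-0.21, -0.03, -0.0], [0.02, -0.01, -0.01])
dist mm [-209.9   29.7   -0.4] rot deg [-0. -0. -3.]
([-0.0, -0.0, -0.22], [0.0, -0.0, -0.0])
([-0.0, -0.0, -0.22], [0.0, 0.0, -0.0])
([-0.0, -0.0, -0.22], [-0.0, -0.0, -0.0])
([-0.0, -0.0, -0.22], [-0.0, -0.0, -0.0])
([-0.0, -0.0, -0.22], [0.0, 0.0, -0.0])
([0.0, -0.0, -0.22], [-0.0, -0.0, -0.0])
([0.0, -0.0, -0.22], [-0.0, 0.0, -0.0])
([0.0, -0.0, -0.22], [0.0, 0.0, -0.0])
```

Request:
{"fn": "arm_command", "kwargs": {"series": [{"dp":[-0.21,-0.02,0],"angular":[0.02,-0.01,-0.01],"gripper":46},{"dp":[-0.21,-0.02,0],"angular":[0.02,-0.01,-0.01],"gripper":46},{"dp":[-0.21,-0.02,0],"angular":[0.01,-0.01,-0.01],"gripper":46},{"dp":[0,0,-0.35],"angular":[0,0,-0.01],"gripper":46},{"dp":[0,0,-0.35],"angular":[0,0,-0.01],"gripper":46},{"dp":[0,0,-0.35],"angular":[0,0,-0.01],"gripper":46},{"dp":[0,0,-0.35],"angular":[0,0,0],"gripper":46},{"dp":[0,0,-0.3],"angular":[0,0,0],"gripper":46}]}}

```text
clock: 10.4
position: [0.4367, 0.0387, 0.1167]
ee_rot: [0.705, 0.208, 0.67, 0.103]
contact_force: [-0.5, -0.4, 0.3]
width: 0.046
```

```bash
sed -i 's/np.arange(-130,135,8)/np.arange(*(eval(sys.argv[2]) if len(sys.argv)>2 else (-130,135,8)))/' w.py; python3 w.py w6 26,140,4; python3 -c "
from h import *
now();plan(pose(-48,104,30,-8.3,25),8)"
```

```text
[ 26  30  34  38  42  46  50  54  58  62  66  70  74  78  82  86  90  94
  98 102 106 110 114 118 122 126 130 134 138]
-110 [0, 0, 0, 0, 0, 0, 0, 0, 0, 0, 0, 0, 0, 0, 0, 0, 0, 0, 0, 0, 0, 0, 0, 0, 0, 0, 0, 0, 0]
-95 [0, 0, 0, 0, 0, 0, 0, 0, 0, 0, 0, 0, 0, 0, 0, 0, 0, 0, 0, 0, 0, 0, 0, 0, 0, 0, 0, 0, 0]
-80 [0, 0, 0, 24, 24, 24, 0, 0, 0, 0, 0, 0, 0, 0, 0, 0, 0, 22, 23, 23, 0, 0, 0, 0, 0, 0, 0, 0, 0]
-65 [0, 25, 27, 28, 28, 27, 26, 0, 0, 0, 0, 0, 0, 0, 0, 0, 22, 24, 24, 24, 0, 0, 0, 0, 0, 0, 0, 0, 0]
-50 [27, 31, 32, 32, 33, 32, 30, 29, 22, 0, 0, 0, 0, 0, 0, 26, 28, 30, 30, 30, 29, 28, 23, 0, 0, 0, 0, 0, 0]
-35 [28, 34, 35, 35, 36, 36, 35, 31, 30, 21, 0, 0, 0, 0, 27, 29, 33, 34, 34, 34, 34, 32, 29, 27, 0, 0, 0, 0, 0]
-20 [31, 36, 37, 37, 38, 38, 36, 34, 33, 28, 21, 0, 0, 0, 29, 30, 34, 36, 36, 36, 36, 36, 32, 30, 29, 0, 0, 0, 0]
-5 [35, 37, 37, 38, 40, 40, 38, 35, 34, 30, 22, 0, 0, 0, 29, 31, 35, 37, 37, 38, 38, 38, 34, 31, 31, 20, 0, 0, 0]
10 [34, 36, 37, 38, 40, 40, 39, 35, 35, 32, 24, 0, 0, 24, 28, 31, 37, 37, 37, 38, 39, 38, 35, 32, 31, 20, 0, 0, 0]
25 [33, 35, 35, 37, 39, 39, 38, 
[... 485 characters left out ...]
27, 27, 26, 23, 0, 0, 0, 0, 0, 0, 0]
100 [19, 24, 24, 25, 25, 23, 22, 0, 0, 0, 0, 0, 0, 0, 0, 0, 0, 21, 21, 0, 0, 0, 0, 0, 0, 0, 0, 0, 0]
115 [0, 0, 0, 0, 0, 0, 0, 0, 0, 0, 0, 0, 0, 0, 0, 0, 0, 0, 0, 0, 0, 0, 0, 0, 0, 0, 0, 0, 0]
grasp rack mm [[-98.4 102.7  88.1]] yaw -8.8 tilt 25.6 roll 0.5 F [-4.4  2.3 -1.2] w 45.7 t 10.45
dist mm [  5.8  49.9 -58.2] rot deg [-0.2  0.7 -0.6]
([0.08, 0.02, -0.0], [-0.0, 0.0, -0.0])
([0.08, 0.02, -0.0], [-0.0, 0.0, -0.0])
([0.08, 0.02, -0.0], [-0.0, 0.0, -0.0])
([0.08, 0.02, -0.0], [-0.0, 0.0, -0.0])
([0.08, 0.02, -0.0], [-0.0, 0.0, -0.0])
([0.08, 0.02, -0.0], [-0.0, 0.0, -0.0])
([0.08, 0.02, -0.0], [-0.0, 0.0, -0.0])
([0.08, 0.02, -0.0], [-0.0, 0.0, -0.0])
```

```bash
cat > e.py <<'E'
from h import *
s=get_state()
for n in ["wrist","side","top"]:
    im=get_image(n); v,u=np.mgrid[0:400,0:640]; v=v.ravel();u=u.ravel(); P=world(im,u,v,s); hs=cv2.cvtColor(im["image"],cv2.COLOR_BGR2HSV)[v,u]
    if n!="top": cv2.imwrite(f"pics/e_{n}.png",cv2.convertScaleAbs(im["image"],alpha=1.6))
    Q=rk(P)*1000; g=(hs[:,0]>38)&(hs[:,0]<85)&(hs[:,1]>90)&(im["depth"][v,u]>.05)&(abs(Q[:,0])<150)&(Q[:,2]>3)&(Q[:,2]<50)
    for y in (-107,-17,42,103):
        A=Q[g&(abs(Q[:,1]-y)<24)]
        if len(A)>20: print(n,y,len(A),"x ext",np.round(np.percentile(A[:,0],[0,.5,1,99,99.5,100])),"z@ends",[np.round(np.median(A[np.argsort(A[:,0])[sl],2])) for sl in (slice(0,8),slice(-8,None))])
E
python3 e.py
python3 - <<'E'
import cv2,numpy as np
a=cv2.imread('pics/e_wrist.png'); b=cv2.resize(cv2.imread('pics/e_side.png')[110:240,320:450],(400,400),interpolation=cv2.INTER_CUBIC)
cv2.imwrite('pics/e.png',np.hstack([cv2.resize(a,(400,250)),np.zeros((250,0,3),np.uint8)]) if 0 else np.hstack([cv2.copyMakeBorder(cv2.resize(a[:, 100:500],(400,400)),0,0,0,0,0),b]))
E
```

```text
wrist -107 13874 x ext [-82. -78. -76.  96. 100. 106.] z@ends [np.float64(21.0), np.float64(14.0)]
wrist -17 11884 x ext [-66. -63. -61.  88.  91. 101.] z@ends [np.float64(19.0), np.float64(22.0)]
wrist 42 10200 x ext [-67. -64. -63.  93.  96. 101.] z@ends [np.float64(23.0), np.float64(21.0)]
wrist 103 8618 x ext [-60. -58. -56.  84.  87.  94.] z@ends [np.float64(22.0), np.float64(21.0)]
side -107 462 x ext [-83. -79. -78.  90.  92.  97.] z@ends [np.float64(21.0), np.float64(22.0)]
side -17 466 x ext [-65. -63. -61. 107. 112. 122.] z@ends [np.float64(21.0), np.float64(25.0)]
side 42 411 x ext [-73. -67. -63. 103. 106. 111.] z@ends [np.float64(24.0), np.float64(16.0)]
side 103 335 x ext [-60. -58. -57.  87.  94.  99.] z@ends [np.float64(22.0), np.float64(19.0)]
top -107 702 x ext [-81. -79. -78. 106. 109. 113.] z@ends [np.float64(19.0), np.float64(15.0)]
top -17 509 x ext [-66. -63. -62.  43.  44.  45.] z@ends [np.float64(19.0), np.float64(30.0)]
top 42 509 x ext [-67. -65. -64.  42.  43.  46.] z@ends [np.float64(24.0), np.float64(26.0)]
top 103 585 x ext [-62. -59. -57.  90.  92.  96.] z@ends [np.float64(22.0), np.float64(21.0)]
```

View pics/e.png

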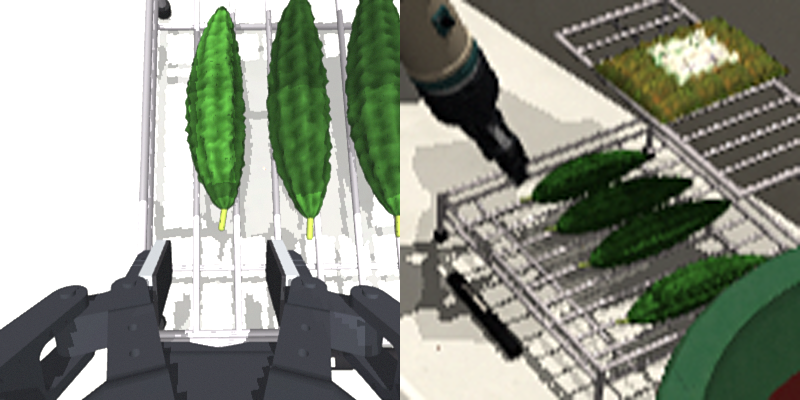

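The picture shows three gourds side by side; the left one (wrist half (215,10)–(215,210)) is clearly the shortest. The body extents agree: 155 mm against 175, 184 and 194 mm. Gourd_a lies placed alone in the side half at (700,290). Next I'll grip the short one at y≈102.

```bash
python3 -c "
from h import *
now();plan(pose(-45,101.5,24,-8.3,25),6)"
```

```text
grasp rack mm [[-100.1   94.5   88.8]] yaw -9.0 tilt 25.5 roll 1.0 F [ 0.3 -0.3  0.2] w 46.2 t 10.6
dist mm [  0.6  55.4 -64.8] rot deg [-0.2  1.2 -0.5]
([0.11, 0.03, -0.01], [-0.0, 0.0, -0.0])
([0.11, 0.03, -0.01], [-0.0, 0.0, -0.0])
([0.11, 0.03, -0.01], [-0.0, 0.0, -0.0])
([0.11, 0.03, -0.01], [-0.0, 0.0, -0.0])
([0.11, 0.03, -0.01], [-0.0, 0.0, -0.0])
([0.11, 0.03, -0.01], [-0.0, 0.0, -0.0])
```

Request:
{"fn": "arm_command", "kwargs": {"series": [{"dp":[0.08,0.03,-0.02],"angular":[0,0.01,0],"gripper":45},{"dp":[0.08,0.03,-0.015],"angular":[0,0,0],"gripper":45},{"dp":[0.08,0.02,-0.015],"angular":[0,0,0],"gripper":45},{"dp":[0.08,0.02,0],"angular":[0,0,0],"gripper":45},{"dp":[0,0,0],"angular":[0,0,0],"gripper":45},{"dp":[0,0,0],"angular":[0,0,0],"gripper":45},{"dp":[0,0,0],"angular":[0,0,0],"gripper":45},{"dp":[0,0,0],"angular":[0,0,0],"gripper":45}]}}

```text
clock: 11.6
position: [0.4406, 0.0671, 0.0851]
ee_rot: [0.701, 0.207, 0.675, 0.104]
contact_force: [0.5, 0.5, -0.4]
width: 0.0452
```

```bash
python3 -c "
from h import *
now();plan(pose(-45,101.5,24,-8.3,25),5)"
```

```text
grasp rack mm [[-71.2  96.4  57. ]] yaw -8.6 tilt 25.5 roll 0.3 F [ 0.5  0.5 -0.4] w 45.2 t 11.6
dist mm [ -1.4  26.5 -33.1] rot deg [-0.2  0.4 -0.5]
([0.07, 0.02, -0.01], [-0.0, 0.0, -0.0])
([0.07, 0.02, -0.01], [-0.0, 0.0, -0.0])
([0.07, 0.02, -0.01], [-0.0, 0.0, -0.0])
([0.07, 0.02, -0.01], [-0.0, 0.0, -0.0])
([0.07, 0.02, -0.01], [-0.0, 0.0, -0.0])
```

Request:
{"fn": "arm_command", "kwargs": {"series": [{"dp":[0,0,-0.03],"angular":[0,0,0],"gripper":45},{"dp":[0,0,-0.02],"angular":[0,0,0],"gripper":45},{"dp":[0.07,0.02,0],"angular":[0,0,0],"gripper":45},{"dp":[0.07,0.02,0],"angular":[0,0,0],"gripper":45},{"dp":[0.07,0.02,0],"angular":[0,0,0],"gripper":45},{"dp":[0.06,0.02,0],"angular":[0,0,0],"gripper":45},{"dp":[0,0,0],"angular":[0,0,0],"gripper":45},{"dp":[0,0,0],"angular":[0,0,0],"gripper":45}]}}

```text
clock: 12.6
position: [0.4378, 0.0921, 0.0581]
ee_rot: [0.701, 0.207, 0.675, 0.104]
contact_force: [-0.4, -0.2, 0.0]
width: 0.0452
```

```bash
python3 -c "
from h import *
now();plan(pose(-45,101.5,23,-8.3,25),1)"; python3 w.py w7 38,140,5|sed -n 1,9p
```

```text
grasp rack mm [[-46.8 102.8  29.9]] yaw -8.6 tilt 25.5 roll 0.2 F [-0.4 -0.2  0. ] w 45.2 t 12.6
dist mm [ 1.4  1.5 -7. ] rot deg [-0.2  0.3 -0.5]
([0.06, -0.01, 0.01], [-0.0, 0.0, -0.01])
[ 38  43  48  53  58  63  68  73  78  83  88  93  98 103 108 113 118 123
 128 133 138]
-110 [0, 0, 0, 0, 0, 0, 0, 0, 0, 0, 0, 0, 0, 0, 0, 0, 0, 0, 0, 0, 0]
-95 [0, 0, 0, 0, 0, 0, 0, 0, 0, 0, 0, 0, 0, 0, 0, 0, 0, 0, 0, 0, 0]
-80 [0, 0, 0, 0, 0, 0, 0, 0, 0, 0, 0, 0, 22, 22, 0, 0, 0, 0, 0, 0, 0]
-65 [0, 0, 0, 0, 0, 0, 0, 0, 0, 0, 0, 24, 24, 24, 0, 0, 0, 0, 0, 0, 0]
-50 [33, 33, 31, 29, 22, 0, 0, 0, 0, 0, 27, 30, 30, 30, 28, 26, 0, 0, 0, 0, 0]
-35 [35, 36, 36, 32, 29, 21, 0, 0, 0, 28, 31, 34, 34, 34, 34, 30, 27, 0, 0, 0, 0]
-20 [37, 38, 37, 34, 33, 24, 0, 0, 0, 29, 32, 36, 36, 36, 36, 34, 30, 28, 0, 0, 0]
```

Request:
{"fn": "arm_command", "kwargs": {"series": [{"dp":[0.035,-0.005,0.005],"angular":[0,0,0],"gripper":45},{"dp":[0.03,0,0.005],"angular":[0,0,0],"gripper":45},{"dp":[0,0,0],"angular":[0,0,0],"gripper":15},{"dp":[0,0,0],"angular":[0,0,0],"gripper":15},{"dp":[0,0,0],"angular":[0,0,0],"gripper":15},{"dp":[0,0,0],"angular":[0,0,0],"gripper":15},{"dp":[-0.06,0.03,0],"angular":[0,0,0],"gripper":15},{"dp":[-0.08,0.04,0],"angular":[0,0,0],"gripper":15}], "grip_force": 50}}

```text
clock: 13.65
position: [0.439, 0.0948, 0.0697]
ee_rot: [0.701, 0.207, 0.675, 0.104]
contact_force: [-0.7, 0.3, -1.6]
width: 0.0306
```

Request:
{"fn": "arm_command", "kwargs": {"series": [{"dp":[-0.1,0.05,0],"angular":[0,0,0],"gripper":15},{"dp":[-0.1,0.05,0],"angular":[0,0,0],"gripper":15},{"dp":[-0.1,0.05,0],"angular":[0,0,0],"gripper":15},{"dp":[-0.1,0.05,0],"angular":[0,0,0],"gripper":15},{"dp":[-0.05,0.02,0],"angular":[0,0,0],"gripper":15},{"dp":[0,0,0],"angular":[0,0,0],"gripper":15},{"dp":[0,0,0],"angular":[0,0,0],"gripper":15},{"dp":[0,0,0],"angular":[0,0,0],"gripper":15}]}}

```text
clock: 14.65
position: [0.4391, 0.095, 0.1354]
ee_rot: [0.702, 0.206, 0.674, 0.103]
contact_force: [0.3, 0.0, -1.2]
width: 0.0306
```

```bash
python3 -c "
from h import *
now()"; python3 w.py w8 38,140,5
```

```text
grasp rack mm [[-43.7 101.9 107.3]] yaw -8.6 tilt 25.4 roll 0.4 F [ 0.3  0.  -1.2] w 30.6 t 14.65
[ 38  43  48  53  58  63  68  73  78  83  88  93  98 103 108 113 118 123
 128 133 138]
-110 [0, 0, 0, 0, 0, 0, 0, 0, 0, 0, 0, 0, 0, 0, 0, 0, 0, 0, 0, 0, 0]
-95 [0, 0, 0, 0, 0, 0, 0, 0, 0, 0, 0, 0, 0, 0, 0, 0, 0, 0, 0, 0, 0]
-80 [0, 0, 0, 0, 0, 0, 0, 0, 0, 0, 0, 0, 113, 112, 0, 0, 0, 0, 0, 0, 0]
-65 [28, 29, 0, 0, 0, 0, 0, 0, 0, 0, 0, 111, 112, 112, 0, 0, 0, 0, 0, 0, 0]
-50 [32, 33, 32, 30, 0, 0, 0, 0, 0, 0, 112, 116, 116, 116, 114, 111, 0, 0, 0, 0, 0]
-35 [35, 36, 36, 32, 30, 21, 0, 0, 0, 111, 114, 118, 118, 118, 117, 113, 110, 0, 0, 0, 0]
-20 [37, 38, 37, 34, 33, 25, 0, 0, 0, 112, 114, 118, 119, 118, 118, 115, 112, 107, 0, 0, 0]
-5 [38, 40, 39, 36, 34, 28, 21, 0, 0, 110, 112, 117, 117, 117, 118, 116, 112, 110, 96, 0, 0]
10 [38, 40, 40, 36, 35, 31, 22, 0, 0, 107, 111, 115, 116, 116, 117, 115, 110, 109, 0, 0, 0]
25 [37, 39, 39, 36, 34, 28, 21, 0, 0, 104, 109, 113, 112, 113, 113, 111, 108, 107, 0, 0, 0]
40 [36, 38, 37, 33, 32, 24, 0, 0, 0, 0, 0, 107, 107, 107, 106, 106, 0, 89, 0, 0, 0]
55 [34, 36, 36, 31, 30, 21, 0, 0, 0, 97, 98, 104, 105, 106, 106, 100, 98, 0, 0, 0, 0]
70 [0, 0, 0, 21, 21, 0, 0, 0, 0, 94, 95, 99, 100, 100, 99, 95, 0, 0, 0, 0, 0]
85 [0, 0, 0, 0, 0, 0, 0, 0, 0, 0, 90, 92, 93, 93, 90, 0, 0, 0, 0, 0, 0]
100 [0, 21, 21, 0, 0, 0, 0, 0, 0, 0, 0, 85, 85, 84, 0, 0, 0, 0, 0, 0, 0]
115 [0, 0, 0, 0, 0, 0, 0, 0, 0, 0, 0, 0, 0, 0, 0, 0, 0, 0, 0, 0, 0]
```

Request:
{"fn": "arm_command", "kwargs": {"series": [{"dp":[-0.05,-0.1,0],"angular":[0,0,0],"gripper":15},{"dp":[-0.09,-0.19,0],"angular":[0,0,0],"gripper":15},{"dp":[-0.09,-0.19,0],"angular":[0,0,0],"gripper":15},{"dp":[-0.09,-0.19,0],"angular":[0,0,0],"gripper":15},{"dp":[-0.09,-0.19,0],"angular":[0,0,0],"gripper":15},{"dp":[-0.09,-0.19,0],"angular":[0,0,0],"gripper":15},{"dp":[-0.09,-0.19,0],"angular":[0,0,0],"gripper":15},{"dp":[-0.09,-0.17,0],"angular":[0,0,0],"gripper":15}]}}

```text
clock: 15.7
position: [0.4086, -0.101, 0.1349]
ee_rot: [0.701, 0.205, 0.675, 0.103]
contact_force: [0.5, -0.7, -1.5]
width: 0.0308
```

```bash
cat >> h.py <<'E'
def wpose(x,y,z,yaw,tilt):
    q=rk(np.array([[x,y,z]]))[0]*1000; return pose(*q,yaw,tilt)
E
python3 -c "
from h import *
now();print(get_state()['qpos'])
plan(wpose(.555,-.332,.15,-92.3,33),10)"
```

```text
grasp rack mm [[-242.   103.9  106.8]] yaw -8.6 tilt 25.3 roll 0.3 F [ 0.5 -0.7 -1.5] w 30.8 t 15.7
[-0.73689955  0.22502161  1.94079389  0.38611587  1.25142706 -0.76210106]
dist mm [ 156.6 -231.4   -0.6] rot deg [ 73.3 -40.6   6.1]
([-0.07, -0.16, 0.16], [0.08, -0.05, 0.01])
([-0.06, -0.13, 0.18], [0.08, -0.05, 0.01])
([-0.05, -0.11, 0.2], [0.08, -0.05, 0.01])
([-0.04, -0.08, 0.22], [0.08, -0.05, 0.01])
([-0.02, -0.05, 0.23], [0.08, -0.05, 0.01])
([-0.0, -0.02, 0.23], [0.08, -0.05, 0.01])
([0.01, 0.01, 0.23], [0.08, -0.05, 0.01])
([0.03, 0.04, 0.23], [0.08, -0.05, 0.01])
([0.04, 0.06, 0.22], [0.08, -0.05, 0.01])
([0.06, 0.09, 0.21], [0.08, -0.05, 0.01])
```

Request:
{"fn": "arm_command", "kwargs": {"series": [{"dp":[-0.09,-0.16,0.16],"angular":[0.08,-0.045,0.01],"gripper":15},{"dp":[-0.07,-0.13,0.18],"angular":[0.08,-0.045,0.01],"gripper":15},{"dp":[-0.05,-0.11,0.2],"angular":[0.08,-0.045,0.01],"gripper":15},{"dp":[-0.04,-0.08,0.22],"angular":[0.08,-0.045,0.01],"gripper":15},{"dp":[-0.02,-0.05,0.23],"angular":[0.08,-0.045,0.01],"gripper":15},{"dp":[0,-0.02,0.23],"angular":[0.08,-0.045,0.01],"gripper":15},{"dp":[0.01,0.01,0.23],"angular":[0.08,-0.045,0.01],"gripper":15},{"dp":[0.03,0.04,0.23],"angular":[0.08,-0.045,0.01],"gripper":15}]}}

```text
clock: 16.7
position: [0.5317, -0.3043, 0.1337]
ee_rot: [0.656, 0.583, 0.402, -0.262]
contact_force: [0.4, -0.1, -0.5]
width: 0.0308
```

```bash
python3 -c "
from h import *
now();print(get_state()['qpos'])
plan(wpose(.555,-.332,.11,-92.3,33),5)"
```

```text
grasp rack mm [[-421.2  -37.8  104.3]] yaw -77.2 tilt 33.6 roll -0.1 F [ 0.4 -0.1 -0.5] w 30.8 t 16.7
[-0.95048976  0.29060693  1.92994371  0.76335595  0.83249912 -0.10617157]
dist mm [ 33.5 -28.1 -39.4] rot deg [12.6 -8.4 -0.6]
([0.08, 0.0, 0.06], [0.03, -0.02, -0.0])
([0.08, 0.0, 0.06], [0.03, -0.02, -0.0])
([0.08, 0.01, 0.05], [0.03, -0.02, -0.0])
([0.08, 0.01, 0.05], [0.03, -0.02, -0.0])
([0.09, 0.01, 0.05], [0.03, -0.02, -0.0])
```

Request:
{"fn": "arm_command", "kwargs": {"series": [{"dp":[0.07,0,0.055],"angular":[0.03,-0.02,0],"gripper":15},{"dp":[0.07,0,0.055],"angular":[0.03,-0.02,0],"gripper":15},{"dp":[0.07,0.01,0.05],"angular":[0.03,-0.02,0],"gripper":15},{"dp":[0.07,0.01,0.05],"angular":[0.03,-0.02,0],"gripper":15},{"dp":[0.07,0.01,0.05],"angular":[0.02,-0.01,0],"gripper":15},{"dp":[0,0,0],"angular":[0,0,0],"gripper":15},{"dp":[0,0,0],"angular":[0,0,0],"gripper":15},{"dp":[0,0,0],"angular":[0,0,0],"gripper":15}]}}

```text
clock: 17.7
position: [0.5578, -0.3387, 0.0964]
ee_rot: [0.612, 0.633, 0.321, -0.35]
contact_force: [-0.3, 0.7, -1.9]
width: 0.0306
```

```bash
cat > tr.py <<'E'
from h import *
import sys
s=get_state(); now(); r=rot(s["ee_rot"]).as_matrix(); print("grasp world",np.round(s["position"]-grip_depth*r[:,0],4))
im=get_image("wrist"); cv2.imwrite(f"pics/{sys.argv[1]}.png",cv2.convertScaleAbs(im["image"],alpha=1.3))
v,u=np.mgrid[0:400,0:640]; v=v.ravel();u=u.ravel(); P=world(im,u,v,s)*1000; hs=cv2.cvtColor(im["image"],cv2.COLOR_BGR2HSV)[v,u]
g=(hs[:,0]>38)&(hs[:,0]<85)&(hs[:,1]>90)&(im["depth"][v,u]>.05)&(P[:,2]>15)&(P[:,2]<200)
Q=P[g]; Q=Q[abs(Q[:,1]+325)<80]
for x in range(480,740,20):
    A=Q[abs(Q[:,0]-x)<8]
    if len(A)>5: print(x,"y",np.percentile(A[:,1],[1,50,99]).round(),"ztop",np.percentile(A[:,2],95).round(),len(A))
F=P[(hs[:,1]<60)&(abs(P[:,0]-632)<110)&(abs(P[:,1]+318)<70)]; print("floor z",np.median(F[:,2]))
E
python3 tr.py tr1; python3 -c "
from h import *
plan(wpose(.555,-.332,.045,-92.3,33),5)"
```

```text
grasp rack mm [[-448.8  -68.    67.1]] yaw -92.8 tilt 33.3 roll -0.4 F [-0.3  0.7 -1.9] w 30.6 t 17.7
grasp world [ 0.5475 -0.3383  0.1121]
540 y [-350. -341. -331.] ztop 121.0 1189
560 y [-355. -340. -324.] ztop 126.0 2633
580 y [-357. -339. -320.] ztop 128.0 2826
600 y [-359. -339. -319.] ztop 129.0 2566
620 y [-359. -341. -320.] ztop 127.0 2029
640 y [-359. -343. -326.] ztop 126.0 1458
660 y [-358. -345. -331.] ztop 121.0 829
680 y [-355. -348. -338.] ztop 116.0 287
floor z 148.06132423846248
dist mm [  7.4   6.3 -67.2] rot deg [-0.7 -0.1 -0.3]
([0.1, -0.05, -0.01], [-0.0, -0.0, -0.0])
([0.1, -0.05, -0.01], [-0.0, -0.0, -0.0])
([0.1, -0.05, -0.01], [-0.0, -0.0, -0.0])
([0.1, -0.05, -0.01], [-0.0, -0.0, -0.0])
([0.1, -0.05, -0.01], [-0.0, -0.0, -0.0])
```

Request:
{"fn": "arm_command", "kwargs": {"series": [{"dp":[0.08,-0.05,-0.01],"angular":[0,0,0],"gripper":15},{"dp":[0.08,-0.05,-0.01],"angular":[0,0,0],"gripper":15},{"dp":[0.08,-0.05,-0.01],"angular":[0,0,0],"gripper":15},{"dp":[0.08,-0.05,-0.01],"angular":[0,0,0],"gripper":15},{"dp":[0.08,-0.05,0],"angular":[0,0,0],"gripper":15},{"dp":[0.06,-0.04,0],"angular":[0,0,0],"gripper":15},{"dp":[0,0,0],"angular":[0,0,0],"gripper":15},{"dp":[0,0,0],"angular":[0,0,0],"gripper":15}]}}

```text
clock: 18.75
position: [0.5604, -0.3357, 0.0329]
ee_rot: [0.614, 0.632, 0.319, -0.349]
contact_force: [0.4, -0.2, -2.2]
width: 0.0305
```

```bash
python3 tr.py tr2
```

```text
grasp rack mm [[-445.3  -70.1    3.5]] yaw -92.9 tilt 33.6 roll -0.1 F [ 0.4 -0.2 -2.2] w 30.5 t 18.75
grasp world [ 0.5501 -0.3352  0.0485]
540 y [-346. -338. -329.] ztop 57.0 898
560 y [-351. -337. -321.] ztop 62.0 2543
580 y [-354. -336. -318.] ztop 64.0 2862
600 y [-355. -336. -316.] ztop 65.0 2696
620 y [-355. -336. -316.] ztop 64.0 2161
640 y [-356. -339. -322.] ztop 63.0 1529
660 y [-355. -342. -327.] ztop 59.0 894
680 y [-353. -345. -335.] ztop 53.0 333
floor z 69.71097135060973
```

Request:
{"fn": "arm_command", "kwargs": {"series": [{"dp":[0.025,-0.017,0],"angular":[0,0,0],"gripper":15},{"dp":[0.025,-0.017,0],"angular":[0,0,0],"gripper":15},{"dp":[0.025,-0.017,0],"angular":[0,0,0],"gripper":15},{"dp":[0.02,-0.013,0],"angular":[0,0,0],"gripper":15},{"dp":[0,0,0],"angular":[0,0,0],"gripper":15},{"dp":[0,0,0],"angular":[0,0,0],"gripper":15},{"dp":[0,0,0],"angular":[0,0,0],"gripper":15},{"dp":[0,0,0],"angular":[0,0,0],"gripper":15}]}}

```text
clock: 19.8
position: [0.5607, -0.3362, 0.0193]
ee_rot: [0.615, 0.632, 0.318, -0.349]
contact_force: [0.0, -0.1, -1.7]
width: 0.0304
```

```bash
python3 tr.py tr3
```

```text
grasp rack mm [[-445.8  -70.5  -10.2]] yaw -92.9 tilt 33.7 roll -0.0 F [ 0.  -0.1 -1.7] w 30.4 t 19.8
grasp world [ 0.5504 -0.3357  0.0348]
540 y [-347. -338. -330.] ztop 43.0 871
560 y [-352. -337. -322.] ztop 48.0 2531
580 y [-354. -336. -318.] ztop 50.0 2857
600 y [-356. -336. -316.] ztop 52.0 2706
620 y [-356. -337. -317.] ztop 50.0 2167
640 y [-356. -340. -323.] ztop 49.0 1527
660 y [-355. -342. -328.] ztop 45.0 911
680 y [-353. -346. -336.] ztop 39.0 327
floor z 11.549113182443158
```

Request:
{"fn": "arm_command", "kwargs": {"series": [{"dp":[0.015,-0.01,0],"angular":[0,0,0],"gripper":15},{"dp":[0.012,-0.008,0],"angular":[0,0,0],"gripper":15},{"dp":[0,0,0],"angular":[0,0,0],"gripper":15},{"dp":[0,0,0],"angular":[0,0,0],"gripper":15},{"dp":[0,0,0],"angular":[0,0,0],"gripper":15},{"dp":[0,0,0],"angular":[0,0,0],"gripper":31},{"dp":[0,0,0],"angular":[0,0,0],"gripper":36},{"dp":[0,0,0],"angular":[0,0,0],"gripper":50}]}}

```text
clock: 20.85
position: [0.5612, -0.3366, 0.0158]
ee_rot: [0.615, 0.632, 0.318, -0.349]
contact_force: [0.1, 0.2, 0.1]
width: 0.0501
```

```bash
python3 tr.py tr4
```

```text
grasp rack mm [[-446.1  -71.   -13.7]] yaw -92.9 tilt 33.7 roll 0.0 F [0.1 0.2 0.1] w 50.1 t 20.85
grasp world [ 0.5508 -0.3361  0.0313]
540 y [-348. -340. -331.] ztop 32.0 943
560 y [-353. -338. -323.] ztop 38.0 2410
580 y [-356. -338. -319.] ztop 41.0 2741
600 y [-358. -338. -318.] ztop 44.0 2563
620 y [-358. -339. -318.] ztop 43.0 2103
640 y [-358. -342. -323.] ztop 43.0 1564
660 y [-357. -344. -331.] ztop 39.0 910
680 y [-355. -347. -338.] ztop 35.0 350
floor z 3.7568098335815923
```

The short gourd is resting flat in the tray. Next is gourd_c, from y=42 to y=75.

Request:
{"fn": "arm_command", "kwargs": {"series": [{"dp":[-0.25,0,0],"angular":[0,0,0],"gripper":60},{"dp":[-0.35,0,0],"angular":[0,0,0],"gripper":60},{"dp":[-0.3,0,0],"angular":[0,0,0],"gripper":60},{"dp":[-0.1,0,-0.15],"angular":[-0.08,0.045,-0.01],"gripper":60},{"dp":[-0.05,0.05,-0.2],"angular":[-0.08,0.045,-0.01],"gripper":60},{"dp":[0,0.05,-0.2],"angular":[-0.08,0.045,-0.01],"gripper":60},{"dp":[0,0.08,-0.2],"angular":[-0.08,0.045,-0.01],"gripper":60},{"dp":[0,0.1,-0.2],"angular":[-0.08,0.045,-0.01],"gripper":60}]}}

```text
clock: 21.9
position: [0.4859, -0.2128, 0.141]
ee_rot: [0.703, 0.443, 0.54, -0.137]
contact_force: [1.0, 0.2, 1.8]
width: 0.0603
```

```bash
python3 -c "
from h import *
now();plan(pose(-110,42,100,-8.3,25),8)"
```

```text
grasp rack mm [[-339.8   17.3  112.5]] yaw -50.5 tilt 28.3 roll 1.4 F [1.  0.2 1.8] w 60.3 t 21.9
dist mm [  2.8 233.5 -13. ] rot deg [-37.1  20.1  -2.7]
([0.08, 0.13, -0.19], [-0.05, 0.03, -0.0])
([0.09, 0.15, -0.17], [-0.05, 0.03, -0.0])
([0.1, 0.16, -0.15], [-0.05, 0.03, -0.0])
([0.1, 0.17, -0.14], [-0.05, 0.03, -0.0])
([0.11, 0.19, -0.12], [-0.05, 0.03, -0.0])
([0.11, 0.2, -0.1], [-0.05, 0.03, -0.0])
([0.11, 0.2, -0.08], [-0.05, 0.03, -0.0])
([0.11, 0.21, -0.05], [-0.05, 0.03, -0.0])
```

Request:
{"fn": "arm_command", "kwargs": {"series": [{"dp":[0.08,0.13,-0.18],"angular":[-0.06,0.03,0],"gripper":55},{"dp":[0.09,0.15,-0.17],"angular":[-0.06,0.03,0],"gripper":55},{"dp":[0.1,0.16,-0.15],"angular":[-0.06,0.03,0],"gripper":55},{"dp":[0.1,0.17,-0.14],"angular":[-0.06,0.03,0],"gripper":55},{"dp":[0.11,0.19,-0.12],"angular":[-0.05,0.03,0],"gripper":55},{"dp":[0.11,0.2,-0.1],"angular":[-0.05,0.03,0],"gripper":55},{"dp":[0.1,0.19,-0.08],"angular":[-0.05,0.03,0],"gripper":55},{"dp":[0,0,0],"angular":[0,0,0],"gripper":55}]}}

```text
clock: 22.9
position: [0.4784, -0.0043, 0.1323]
ee_rot: [0.706, 0.217, 0.665, 0.111]
contact_force: [0.1, -1.0, 0.3]
width: 0.0553
```

```bash
python3 w.py w9; python3 -c "
from h import *
now();plan(pose(-45,41,26,-8.3,25),8)"
```

```text
[-130 -122 -114 -106  -98  -90  -82  -74  -66  -58  -50  -42  -34  -26
  -18  -10   -2    6   14   22   30   38   46   54   62   70   78   86
   94  102  110  118  126  134]
-110 [0, 0, 0, 0, 0, 0, 0, 0, 0, 0, 0, 0, 0, 0, 0, 0, 0, 0, 0, 0, 0, 0, 0, 0, 0, 0, 0, 0, 0, 0, 0, 0, 0, 0]
-95 [0, 0, 22, 0, 0, 0, 0, 0, 0, 0, 0, 0, 0, 0, 0, 0, 0, 0, 0, 0, 0, 0, 0, 0, 0, 0, 0, 0, 0, 0, 0, 0, 0, 0]
-80 [0, 26, 27, 25, 0, 0, 0, 0, 0, 0, 0, 0, 0, 20, 0, 0, 0, 0, 0, 0, 0, 24, 23, 0, 0, 0, 0, 0, 0, 0, 0, 0, 0, 0]
-65 [0, 31, 33, 31, 26, 0, 0, 0, 0, 0, 0, 0, 0, 25, 25, 21, 0, 0, 0, 0, 25, 28, 27, 0, 0, 0, 0, 0, 0, 0, 0, 0, 0, 0]
-50 [0, 33, 36, 36, 33, 25, 0, 0, 0, 0, 0, 0, 26, 31, 31, 27, 0, 0, 0, 0, 31, 32, 32, 29, 0, 0, 0, 0, 0, 0, 0, 0, 0, 0]
-35 [0, 34, 39, 39, 35, 28, 0, 0, 0, 0, 0, 0, 30, 34, 34, 32, 27, 0, 0, 26, 34, 36, 36, 32, 21, 0, 0, 0, 0, 0, 0, 0, 0, 0]
-20 [31, 36, 40, 40, 37, 32, 26, 0, 0, 0, 0, 0, 30, 36, 37, 37, 31, 19, 0, 28, 37, 37, 38, 34, 27, 0, 0, 0, 0, 0, 0, 0, 0, 0]
-5 [0, 36, 41, 41, 39, 35, 26, 0, 0, 0, 0, 0, 34, 38, 39, 39, 33, 23, 0, 28, 36, 38, 40, 35, 29, 0, 0, 0, 0, 0,
[... 730 characters left out ...]
0, 0, 0, 0, 0]
100 [0, 0, 0, 0, 0, 0, 0, 0, 0, 0, 0, 0, 0, 0, 0, 0, 0, 0, 0, 0, 0, 0, 0, 0, 0, 0, 0, 0, 0, 0, 0, 0, 0, 0]
115 [0, 0, 0, 0, 0, 0, 0, 0, 0, 0, 0, 0, 0, 0, 0, 0, 0, 0, 0, 0, 0, 0, 0, 0, 0, 0, 0, 0, 0, 0, 0, 0, 0, 0]
grasp rack mm [[-137.6   48.8  103.9]] yaw -9.3 tilt 27.0 roll 1.3 F [-0.5 -0.1  0.2] w 54.8 t 22.95
dist mm [ 20.5  90.  -78.2] rot deg [-0.3  1.6 -2. ]
([0.12, 0.05, 0.0], [-0.0, 0.0, -0.0])
([0.12, 0.05, 0.0], [-0.0, 0.0, -0.0])
([0.12, 0.05, 0.01], [-0.0, 0.0, -0.0])
([0.12, 0.05, 0.01], [-0.0, 0.0, -0.0])
([0.12, 0.05, 0.01], [-0.0, 0.0, -0.0])
([0.12, 0.05, 0.01], [-0.0, 0.0, -0.0])
([0.11, 0.05, 0.01], [-0.0, 0.0, -0.0])
([0.11, 0.05, 0.01], [-0.0, 0.0, -0.0])
```

Request:
{"fn": "arm_command", "kwargs": {"series": [{"dp":[0.11,0.06,0.015],"angular":[0,0.015,-0.015],"gripper":45},{"dp":[0.11,0.06,0.015],"angular":[0,0,-0.01],"gripper":45},{"dp":[0.11,0.06,0.015],"angular":[0,0,0],"gripper":45},{"dp":[0.11,0.06,0.01],"angular":[0,0,0],"gripper":45},{"dp":[0.11,0.06,0],"angular":[0,0,0],"gripper":45},{"dp":[0,0,0],"angular":[0,0,0],"gripper":45},{"dp":[0,0,0],"angular":[0,0,0],"gripper":45},{"dp":[0,0,0],"angular":[0,0,0],"gripper":45}]}}

```text
clock: 23.95
position: [0.4959, 0.0532, 0.0852]
ee_rot: [0.702, 0.204, 0.676, 0.095]
contact_force: [1.0, -0.2, -0.2]
width: 0.0448
```

```bash
python3 -c "
from h import *
now();plan(pose(-45,42.5,24,-8.3,25),5)"
```

```text
grasp rack mm [[-76.6  39.7  57.2]] yaw -9.0 tilt 24.5 roll 0.1 F [ 1.  -0.2 -0.2] w 44.8 t 23.95
dist mm [  1.7  31.9 -33.1] rot deg [-0.6  0.4  0.5]
([0.07, 0.03, -0.01], [-0.0, 0.0, 0.0])
([0.07, 0.03, -0.01], [-0.0, 0.0, 0.0])
([0.07, 0.03, -0.01], [-0.0, 0.0, 0.0])
([0.07, 0.02, -0.01], [-0.0, 0.0, 0.0])
([0.07, 0.02, -0.01], [-0.0, 0.0, 0.0])
```

Request:
{"fn": "arm_command", "kwargs": {"series": [{"dp":[0,0,-0.03],"angular":[0,0,0],"gripper":45},{"dp":[0.07,0.03,0],"angular":[0,0,0],"gripper":45},{"dp":[0.07,0.03,0],"angular":[0,0,0],"gripper":45},{"dp":[0.07,0.03,0],"angular":[0,0,0],"gripper":45},{"dp":[0.07,0.03,0],"angular":[0,0,0],"gripper":45},{"dp":[0.06,0.01,0],"angular":[0,0,0],"gripper":45},{"dp":[0,0,0],"angular":[0,0,0],"gripper":45},{"dp":[0,0,0],"angular":[0,0,0],"gripper":45}]}}

```text
clock: 24.95
position: [0.4975, 0.0864, 0.0524]
ee_rot: [0.702, 0.204, 0.676, 0.095]
contact_force: [-0.2, 0.2, -0.5]
width: 0.0449
```

```bash
python3 -c "
from h import *
now();plan(pose(-45,42.5,24,-8.3,25),1)"
```

```text
grasp rack mm [[-43.5  42.9  24.4]] yaw -9.1 tilt 24.5 roll 0.2 F [-0.2  0.2 -0.5] w 44.9 t 24.95
dist mm [ 0.  -1.4 -0.3] rot deg [-0.6  0.5  0.5]
([-0.0, -0.01, 0.0], [-0.01, 0.01, 0.01])
```

Request:
{"fn": "arm_command", "kwargs": {"series": [{"dp":[0,0,0],"angular":[0,0,0],"gripper":15},{"dp":[0,0,0],"angular":[0,0,0],"gripper":15},{"dp":[0,0,0],"angular":[0,0,0],"gripper":15},{"dp":[0,0,0],"angular":[0,0,0],"gripper":15},{"dp":[-0.06,0.03,0],"angular":[0,0,0],"gripper":15},{"dp":[-0.08,0.04,0],"angular":[0,0,0],"gripper":15},{"dp":[-0.08,0.04,0],"angular":[0,0,0],"gripper":15},{"dp":[0,0,0],"angular":[0,0,0],"gripper":15}], "grip_force": 60}}

```text
clock: 25.95
position: [0.4982, 0.0866, 0.0846]
ee_rot: [0.703, 0.203, 0.675, 0.095]
contact_force: [-0.4, -0.3, -0.9]
width: 0.0319
```

Request:
{"fn": "arm_command", "kwargs": {"series": [{"dp":[0,0,-0.05],"angular":[0,0,0],"gripper":15},{"dp":[0,0,-0.07],"angular":[0,0,0],"gripper":15},{"dp":[0,0,-0.07],"angular":[0,0,0],"gripper":15},{"dp":[0,0,-0.07],"angular":[0,0,0],"gripper":15},{"dp":[0,0,0],"angular":[0,0,0],"gripper":15},{"dp":[0,0,0],"angular":[0,0,0],"gripper":15},{"dp":[0,0,0],"angular":[0,0,0],"gripper":15},{"dp":[0,0,0],"angular":[0,0,0],"gripper":15}]}}

```text
clock: 26.95
position: [0.4642, 0.092, 0.0839]
ee_rot: [0.702, 0.203, 0.676, 0.094]
contact_force: [-0.3, -0.2, -1.0]
width: 0.0315
```

```bash
python3 w.py w10 -40,120,5; python3 -c "
from h import *
now()"
```

```text
[-40 -35 -30 -25 -20 -15 -10  -5   0   5  10  15  20  25  30  35  40  45
  50  55  60  65  70  75  80  85  90  95 100 105 110 115]
-110 [0, 0, 0, 0, 0, 0, 0, 0, 0, 0, 0, 0, 0, 0, 0, 0, 0, 0, 0, 0, 0, 0, 0, 0, 0, 0, 0, 0, 0, 0, 0, 0]
-95 [0, 0, 0, 0, 0, 0, 0, 0, 0, 0, 0, 0, 0, 0, 0, 0, 0, 0, 0, 0, 0, 0, 0, 0, 0, 0, 0, 0, 0, 0, 0, 0]
-80 [0, 0, 0, 0, 0, 0, 0, 0, 0, 0, 0, 0, 0, 0, 0, 0, 0, 0, 0, 0, 0, 0, 0, 0, 0, 0, 0, 0, 0, 0, 0, 0]
-65 [0, 0, 24, 25, 25, 23, 23, 0, 0, 0, 0, 0, 0, 0, 0, 0, 0, 0, 0, 0, 0, 57, 59, 59, 58, 0, 0, 0, 0, 0, 0, 0]
-50 [0, 26, 30, 30, 31, 30, 27, 23, 0, 0, 0, 0, 0, 0, 0, 0, 0, 0, 0, 0, 58, 62, 63, 64, 63, 61, 59, 0, 0, 0, 0, 0]
-35 [26, 29, 34, 34, 34, 34, 32, 29, 22, 0, 0, 0, 0, 0, 0, 0, 0, 0, 0, 55, 59, 65, 66, 67, 67, 64, 62, 53, 0, 0, 0, 0]
-20 [27, 30, 36, 36, 37, 37, 37, 32, 30, 19, 0, 0, 0, 0, 0, 0, 0, 0, 0, 57, 61, 67, 67, 68, 68, 66, 64, 60, 51, 0, 0, 0]
-5 [29, 31, 38, 38, 38, 40, 39, 35, 32, 27, 0, 0, 0, 0, 0, 0, 0, 0, 0, 58, 64, 67, 68, 70, 70, 68, 65, 62, 53, 0, 0, 0]
10 [30, 31, 40, 39, 39, 41, 40, 37, 34, 30, 18, 0, 0, 0, 0, 0, 0, 0, 0, 57, 63, 
[... 248 characters left out ...]
 67, 67, 65, 62, 61, 52, 0, 0, 0]
55 [28, 30, 38, 38, 38, 39, 39, 35, 33, 24, 0, 0, 0, 0, 0, 0, 0, 0, 0, 53, 58, 62, 62, 65, 65, 63, 60, 57, 0, 0, 0, 0]
70 [0, 30, 35, 36, 37, 38, 37, 32, 30, 19, 0, 0, 0, 0, 0, 0, 0, 0, 0, 52, 54, 58, 59, 61, 61, 57, 57, 49, 0, 0, 0, 0]
85 [0, 28, 31, 35, 35, 35, 33, 30, 22, 0, 0, 0, 0, 0, 0, 0, 0, 0, 0, 0, 51, 56, 57, 58, 57, 54, 54, 0, 0, 0, 0, 0]
100 [0, 0, 30, 32, 32, 31, 29, 27, 0, 0, 0, 0, 0, 0, 0, 0, 0, 0, 0, 0, 48, 52, 53, 54, 52, 0, 0, 0, 0, 0, 0, 0]
115 [0, 0, 26, 28, 28, 27, 25, 0, 0, 0, 0, 0, 0, 0, 0, 0, 0, 0, 0, 0, 0, 0, 0, 0, 0, 0, 0, 0, 0, 0, 0, 0]
grasp rack mm [[-42.7  76.7  55.9]] yaw -9.1 tilt 24.4 roll 0.2 F [-0.7 -0.3 -1.1] w 31.8 t 27.0
```

Request:
{"fn": "arm_command", "kwargs": {"series": [{"dp":[0.06,-0.027,0.005],"angular":[0,0,0],"gripper":15},{"dp":[0.06,-0.027,0.005],"angular":[0,0,0],"gripper":15},{"dp":[0.05,-0.023,0],"angular":[0,0,0],"gripper":15},{"dp":[0.03,-0.014,0],"angular":[0,0,0],"gripper":15},{"dp":[0,0,0],"angular":[0,0,0],"gripper":15},{"dp":[0,0,0],"angular":[0,0,0],"gripper":15},{"dp":[0,0,0],"angular":[0,0,0],"gripper":15},{"dp":[0,0,0],"angular":[0,0,0],"gripper":15}]}}

```text
clock: 28.0
position: [0.466, 0.0917, 0.0556]
ee_rot: [0.702, 0.204, 0.676, 0.094]
contact_force: [0.1, 0.9, -0.9]
width: 0.0314
```

```bash
python3 w.py w11 50,110,5 | sed -n '5,20p'; python3 -c "
from h import *
now()"
```

```text
-65 [0, 0, 0, 30, 30, 30, 29, 0, 0, 0, 0, 0]
-50 [0, 0, 30, 34, 35, 35, 33, 32, 25, 0, 0, 0]
-35 [0, 29, 32, 37, 38, 39, 39, 34, 33, 24, 0, 0]
-20 [0, 30, 36, 39, 39, 40, 40, 37, 35, 25, 0, 0]
-5 [0, 31, 38, 39, 40, 42, 42, 38, 36, 31, 23, 0]
10 [25, 30, 37, 38, 40, 42, 42, 38, 37, 34, 23, 0]
25 [26, 29, 36, 37, 38, 41, 41, 38, 36, 32, 24, 0]
40 [25, 28, 34, 36, 38, 39, 39, 35, 34, 31, 24, 0]
55 [0, 26, 33, 34, 35, 38, 38, 33, 32, 23, 0, 0]
70 [0, 25, 29, 31, 33, 34, 32, 30, 29, 21, 0, 0]
85 [0, 22, 28, 29, 31, 31, 27, 27, 0, 0, 0, 0]
100 [0, 0, 24, 26, 27, 26, 24, 0, 0, 0, 0, 0]
115 [0, 0, 0, 0, 0, 0, 0, 0, 0, 0, 0, 0]
grasp rack mm [[-42.8  74.8  27.6]] yaw -9.1 tilt 24.4 roll 0.2 F [ 0.4 -0.1 -0.4] w 31.9 t 28.05
```

Down another 2 mm, then release gently.

Request:
{"fn": "arm_command", "kwargs": {"series": [{"dp":[0.016,-0.007,0],"angular":[0,0,0],"gripper":15},{"dp":[0,0,0],"angular":[0,0,0],"gripper":15},{"dp":[0,0,0],"angular":[0,0,0],"gripper":15},{"dp":[0,0,0],"angular":[0,0,0],"gripper":32},{"dp":[0,0,0],"angular":[0,0,0],"gripper":36},{"dp":[0,0,0],"angular":[0,0,0],"gripper":46},{"dp":[0,0,0],"angular":[0,0,0],"gripper":48},{"dp":[0,0,0],"angular":[0,0,0],"gripper":48}]}}

```text
clock: 29.05
position: [0.4664, 0.0919, 0.0538]
ee_rot: [0.702, 0.204, 0.676, 0.095]
contact_force: [1.0, -0.1, 0.0]
width: 0.0479
```

Request:
{"fn": "arm_command", "kwargs": {"series": [{"dp":[-0.1,-0.01,0],"angular":[0,0,0],"gripper":48},{"dp":[-0.2,-0.05,0],"angular":[0,0,0],"gripper":48},{"dp":[-0.2,-0.1,0],"angular":[0,0,0],"gripper":48},{"dp":[-0.2,-0.1,0],"angular":[0,0,0],"gripper":48},{"dp":[-0.2,-0.1,0],"angular":[0,0,0],"gripper":48},{"dp":[-0.2,-0.1,0],"angular":[0,0,0],"gripper":48},{"dp":[-0.1,-0.05,0],"angular":[0,0,0],"gripper":48},{"dp":[0,0,0],"angular":[0,0,0],"gripper":48}]}}

```text
clock: 30.05
position: [0.4467, -0.0276, 0.1668]
ee_rot: [0.703, 0.203, 0.675, 0.093]
contact_force: [-0.4, 0.2, -0.3]
width: 0.0483
```

```bash
cat >> e.py <<'E'
    im=get_image("top"); cv2.imwrite("pics/fin_top.png",cv2.convertScaleAbs(im["image"][100:320,90:470],alpha=1.6)) if n=="top" else 0
E
sed -i 's/(-107,-17,42,103)/(-107,-17,76)/' e.py
python3 e.py; python3 w.py fin_w
python3 - <<'E'
import cv2,numpy as np
a=cv2.imread('pics/fin_top.png'); b=cv2.imread('pics/fin_w.png')
cv2.imwrite('pics/fin.png',np.vstack([cv2.resize(a,(570,330)),cv2.resize(b[:250],(570,223))]))
E
```

```text
wrist -107 7950 x ext [-82. -79. -78.  65.  68.  76.] z@ends [np.float64(21.0), np.float64(14.0)]
wrist -17 6175 x ext [-66. -63. -62.  61.  64.  72.] z@ends [np.float64(20.0), np.float64(22.0)]
wrist 76 5667 x ext [-68. -65. -64.  63.  65.  72.] z@ends [np.float64(18.0), np.float64(23.0)]
side -107 467 x ext [-82. -80. -80.  90.  93.  97.] z@ends [np.float64(22.0), np.float64(21.0)]
side -17 461 x ext [-63. -62. -61. 109. 113. 116.] z@ends [np.float64(19.0), np.float64(25.0)]
side 76 388 x ext [-67. -66. -65. 101. 107. 112.] z@ends [np.float64(16.0), np.float64(20.0)]
top -107 695 x ext [-81. -79. -77. 105. 109. 114.] z@ends [np.float64(19.0), np.float64(14.0)]
top -17 515 x ext [-66. -64. -62.  43.  44.  46.] z@ends [np.float64(20.0), np.float64(29.0)]
top 76 554 x ext [-78. -67. -65.  66.  70.  83.] z@ends [np.float64(19.0), np.float64(22.0)]
[-130 -122 -114 -106  -98  -90  -82  -74  -66  -58  -50  -42  -34  -26
  -18  -10   -2    6   14   22   30   38   46   54   62   70   78   86
   94  102  110  118  126  134]
-110 [0, 0, 0, 0, 0, 0, 0, 0, 0, 0, 0, 0, 0, 0, 0, 0, 0, 0, 0, 0, 0,
[... 1104 characters left out ...]
 0, 0, 0, 0, 0]
40 [0, 34, 36, 36, 37, 29, 24, 0, 0, 0, 0, 0, 33, 39, 41, 40, 34, 26, 0, 0, 0, 0, 0, 32, 35, 39, 37, 35, 26, 0, 0, 0, 0, 0]
55 [0, 32, 35, 34, 33, 25, 0, 0, 0, 0, 0, 0, 31, 38, 39, 39, 33, 22, 0, 0, 0, 0, 0, 30, 33, 37, 35, 33, 0, 0, 0, 0, 0, 0]
70 [0, 29, 0, 31, 29, 23, 0, 0, 0, 0, 0, 0, 28, 0, 0, 33, 31, 0, 0, 0, 0, 0, 0, 28, 32, 33, 32, 24, 0, 0, 0, 0, 0, 0]
85 [0, 0, 0, 0, 10, 0, 0, 0, 0, 0, 0, 0, 0, 0, 0, 0, 0, 0, 0, 0, 0, 0, 0, 0, 0, 0, 0, 0, 0, 0, 0, 0, 0, 0]
100 [0, 0, 0, 0, 0, 0, 0, 0, 0, 0, 0, 0, 0, 0, 0, 0, 0, 0, 0, 0, 0, 0, 0, 0, 0, 0, 0, 0, 0, 0, 0, 0, 0, 0]
115 [0, 0, 0, 0, 0, 0, 0, 0, 0, 0, 0, 0, 0, 0, 0, 0, 0, 0, 0, 0, 0, 0, 0, 0, 0, 0, 0, 0, 0, 0, 0, 0, 0, 0]
```

View pics/fin.png

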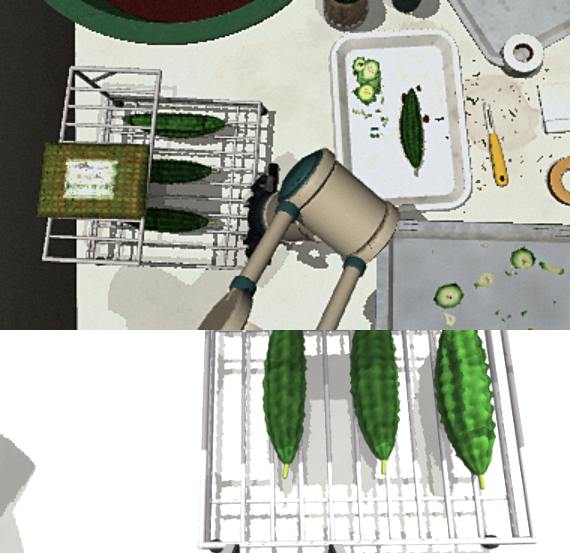

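The picture shows three gourds evenly spaced front to back on the lower shelf (wrist half: tips at (287,465), (385,460), (481,475)). The short one lies flat in the tray at (412,130). The arm hides the marker, so I'll back off and check that.

Request:
{"fn": "arm_command", "kwargs": {"series": [{"dp":[-0.3,-0.3,0],"angular":[0,0,0],"gripper":60},{"dp":[-0.3,-0.3,0],"angular":[0,0,0],"gripper":60},{"dp":[-0.2,-0.3,0],"angular":[0,0,0],"gripper":60},{"dp":[-0.1,-0.3,0],"angular":[0,0,0],"gripper":60},{"dp":[0,-0.3,0],"angular":[0,0,0],"gripper":60},{"dp":[0,-0.2,0],"angular":[0,0,0],"gripper":60},{"dp":[0,0,0],"angular":[0,0,0],"gripper":60},{"dp":[0,0,0],"angular":[0,0,0],"gripper":60}]}}

```text
clock: 31.4
position: [0.4097, -0.256, 0.1783]
ee_rot: [0.701, 0.203, 0.677, 0.098]
contact_force: [-0.2, 0.6, 0.3]
width: 0.0602
```

Run:
```python
from h import *
now(); im=get_image("top"); a=dict(np.load("top0.npz"))["image"]; b=im["image"]
for n,(r0,r1,c0,c1) in {"marker":(200,262,264,280),"peeler":(165,228,408,432)}.items():
    f=lambda i:(lambda g:(cv2.inRange(i[r0:r1,c0:c1],(0,0,0),(60,60,60)) if n=="marker" else cv2.inRange(cv2.cvtColor(i[r0:r1,c0:c1],cv2.COLOR_BGR2HSV),(15,120,80),(35,255,255))))(0)
    for i in (a,b):
        v,u=np.nonzero(f(i)); print(n,len(v),u.mean().round(2),v.mean().round(2),u.std().round(2),v.std().round(2))
    print("mean abs diff",np.abs(a[r0:r1,c0:c1].astype(int)-b[r0:r1,c0:c1]).mean().round(2))
```

```text
grasp rack mm [[-395.    80.3  150.3]] yaw -8.7 tilt 24.7 roll 0.1 F [-0.2  0.6  0.3] w 60.2 t 31.4
marker 308 5.75 31.01 2.61 15.24
marker 281 6.01 31.32 2.41 14.33
mean abs diff 7.94
peeler 227 13.54 41.26 2.71 9.29
peeler 209 13.11 39.85 2.51 8.56
mean abs diff 18.04
```

```bash
python3 -c "
from rig import *
print(sign_off())"
```

```text
the job is handed in; nothing more can be done
None
```

The job is done and handed in at about 31 s on the robot's clock, inside the 64 s limit.

**Shelf:** I moved gourd_a from the top of the heap to the free end of the lower shelf, and gourd_c sideways to even the spacing; gourd_b stayed where it was. The last checks put the three at rack y ≈ -107, -17 and +75 mm, each lying front to back. That leaves about 40 to 48 mm of clear air between neighbours. Their green bodies span x ≈ -82 to +116 mm, and the stems reach about 20 mm further forward. All three are well inside the ±145 mm shelf.

**Tray:** I laid the short gourd lengthwise on the flat floor of the scrap tray. Its body measured about 155 mm in the pictures, against 175 mm or more for the others.

**Less certain points:**
- The short gourd settled about 4 to 5 mm, and gourd_c about 3 mm, when the gripper let go.
- The marker and peeler checks were rough. Their image positions shifted by 0.3 to 1.4 pixels, with a mean image difference of 8 to 18 grey levels. I put this down to the arm's shadow, since the gripper went near neither.
- The force readings I saw at the end of each move stayed under about 5 N.

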